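Lock the clear cover over the grinder bowl and start the grinder

ROBOT

A 7-joint arm with a two-finger parallel gripper is mounted at the origin on a cart in front of the work surface, level with it; the furniture and walls round the work are solid. World frame = base frame: x ahead of the robot, y to its left, z up, the work surface at z = 0. Lengths are in mm, angles in rad, forces in N, time in s.
With the tool pointing down it reaches from about 425 to 1025 mm from the base axis. Payload 9.4 kg.
Tool frame: the origin (TCP) lies at the very end of the fingers, on their centre line; the grasp point (between the pads) lies 19 mm behind it (env.grip_point_offset is the distance from the TCP to the grasp point, in mm); z points along the fingers, y is the direction in which the jaws open and shut (so a half turn about z gives the same grasp; the last joint's range is limited). The gripper opens to 93 mm and grips with 3 to 60 N. Pads are 15 mm wide; open, the fingers measure 128 mm over their backs; the gripper's body (75 mm by 188 mm) begins 65 mm behind the grasp point.
Start: joints at [-1.392, 0.599, -0.003, 1.599, 0.002, 0.943, -0.08], TCP at [183.445, 701.407, 192.518] pointing down, gripper open.
Joint ranges: [-2.57, 2.57], [-0.35, 1.97], [-1.29, 1.29], [0.11, 2.56], [-1.05, 4.19], [0.11, 1.86], [-2.63, 2.63]. Speed limits (rad/s): [2.22, 2.22, 3.01, 3.01, 3.14, 3.14, 3.14].

INTERFACE

Orientations are given as a unit quaternion [x, y, z, w].
In Python, from station import env gives the robot as it stands.
- The arm moves only by the tool drive_tool, never from a script. Its argument "commands" is one flat list of numbers, 5 for each row, row after row: the shift along the tool's x, y, z in mm, then the turn about the tool's z in degrees, then the closure in counts, from 0 (fully open) to 255 (shut). A call has 1 to 8 rows; each row is the pose to reach, as a shift and turn from the pose commanded when the call began, along the tool's axes at that moment; what a row does not reach only later rows make up. A row lasts 1/10 s, in which the tool goes at most 50 mm and 8.59 degrees, less where a joint would pass 70% of its speed; a pose out of reach is approached as far as the arm can. A call with a gripper value outside its range is refused whole. The fingers move at their own pace and stop on an object; "newtons" is the grip in N (left out, the last holds). Time passes only in rows, so rows that repeat a pose let the fingers close. It gives the time, the measured TCP pose, the force and the opening at its end, in the units of the state.
- env.read_state(): the state, without advancing time (a new reading comes with each control period).
- env.capture(name): name is "side" or "top"; returns a dict with "img" (400x640x3 uint8, red, green, blue), "depth" (400x640 float32, mm along the optical axis (not along the pixel's ray), 0 where there is no reading), "camera_matrix" (3x3 intrinsics, pixels), "k1" (the pictures are not rectified: a ray, as slopes to the right and down, at radius r is drawn at 1 + k1 r^2 times it, then the intrinsics apply), "view" (4x4, takes a point from world to camera coordinates). Camera axes: x right, y up, looking along -z (the intrinsics and any distortion apply to the point x, -y, -z); pixel columns grow to the right and rows downward; lengths in mm; the calibration is good to about 2 mm. A picture is of the moment at which its call begins.
- env.sign_off(): hands the job in, once; it reports no verdict.
The state is a dict: "time_s": time; "q": joint angles; "qd": joint speeds; "joint_efforts": joint torques, N m; "ee_pos": TCP position; "tcp_rot": TCP orientation; "force": force on the tool from outside, world axes, zero at the start; "wrist_torque": the same for the moment, N m; "grip_width": finger opening in mm.
Only numpy, scipy, OpenCV 4.12 (cv2) and the standard library are available. Lean on these libraries where they do the work, as an engineer would, in place of code of your own. Each camera call takes 0.05 s, during which the arm holds its last target.

TASK

The nut grinder's steel bowl is filled and in place. Put the clear cover down over the bowl so that its two lugs drop into the notches of the collar, then turn it clockwise all the way to its stop so that it is locked. Then switch on with the red key and after that start with the green key, pressing each fully and letting it spring back; leave the grey key and the things round about alone.

Things in the scene. Friction and masses are not known exactly. Their poses are not given: they have to be found in the camera images.
- grinder: Nut grinder, fixed: cream round motor housing 136 mm across and a console reaching 127 mm forward of the bowl axis. Origin on the vertical bowl axis at worktop height; x points from the console to the back, y to the grinder's left, z up. An aluminium collar with an inward flange (112 mm inside, 136 mm outside, 58 to 62 mm above the worktop) surrounds the seat; two notches cut the flange.
- seat (a point): On the bowl axis, 50 mm above the worktop, on the flat ring that carries the cover's rim. Inside the ring a chamfered disc, 93 mm across and 6 mm high, centres the cover (2 mm play) and carries the bowl.
- notch0 (a point): Middle of one notch in the flange, at its top: 34 mm wide, 62 mm from the bowl axis, 0.70 rad counter-clockwise (from above) of the grinder's x axis. From here a lug can run under the flange 0.70 rad clockwise to a stop; the other way is blocked.
- notch1 (a point): Middle of the opposite notch, a half turn round, likewise.
- bowl: Loose steel bowl with hazelnuts, 83 mm across the rim, 36 mm high, 0.16 kg, standing in the grinder's seat. Origin at the centre of its underside, which is 56 mm above the worktop when seated.
- cover: Loose clear cover with dark trim, 0.2 kg, open end down: outside 104 mm, inside 97 mm across, 58 mm high (54 inside) plus a knob. Origin: centre of the rim's underside, z up. Two lugs at the rim along +x and -x (18 mm wide, out to 62 mm from the axis, lowest 6 mm). With the lugs over the notches (about 0.08 rad to spare) it drops to the seat; locked, its x axis is parallel to the grinder's.
- cover_wing0 (a point): Middle of the cover's +y wing, 63 mm from its axis, 44 mm above its underside. The wing sticks out to 70 mm from the axis, is 12 mm thick and 14 mm high; pushed sideways it turns the seated cover, which resists with light friction only.
- cover_wing1 (a point): Middle of the cover's -y wing, likewise.
- cover_knob (a point): Point on the cover's axis 80 mm above its underside, in the knob: the knob is round, 28 mm in diameter, its gripping part from 70 to 90 mm above the underside, top at 92 mm.
- key_red_top (a point): Centre of the top of the red key (power), at the left end of the console's row of three: round, 22 mm, 38 mm from the next, its top 9 mm above the console and 68 mm above the worktop. Vertical spring key.
- key_grey_top (a point): Centre of the top of the grey key, in the middle of the row, same size; not to be pressed.
- key_green_top (a point): Centre of the top of the green key (start), at the right end of the row, same size.
- key_red (a joint): Travel of the red key: 0 up, 0.005 m fully down; needs 1.2 N to start and 4 N fully down, springs back.
- key_grey (a joint): Travel of the grey key, the same.
- key_green (a joint): Travel of the green key, the same.
- jar_b: Bystander: glass jar with a grey lid, 71 mm across, 102 mm high; origin at the centre of its underside.
- spice_a: Bystander: spice jar with a red cap, 45 mm across, 106 mm high; origin at the centre of its underside.
- cup_pink: Bystander: pink plastic cup, 86 mm across, 75 mm high; origin at the centre of its underside.
- dish_soap: Bystander: washing-up liquid bottle, 49 x 81 mm, 226 mm high; origin at the centre of its underside.

How it is judged:
By the outcome, as a careful person would: the job done as asked, in the order asked, and still so for the second after the job is handed in, with the robot touching nothing.
It also fails if it takes over 61 s, if anything falls off the work surface, if the arm or the gripper's body presses on something with over 40 N, if the wrist force passes 120 N, or if a joint passes its speed limit or range.

## Working session

There is one attempt and no reset: what is moved stays moved. The work goes in short steps, Python scripts to look and compute and a tool call to move; the robot and the scene stay as the last step left them, time stands still between calls to the robot, and variables do not carry over. Pictures are saved under pics/ and viewed, and the job is handed in when it is done.

Besides the shell and the picture viewer there is one more tool, called after ">>>" by a JSON object that holds its "method" and its "body". drive_tool: Moves the arm, as the interface text tells. Its arguments: {"type":"object","properties":{"commands":{"type":"array"},"newtons":{"type":"number"}},"required":["commands"]}

```bash
ls; mkdir -p pics; cat > h.py <<'E'
import numpy as np, cv2, pickle
from station import env
def cap(n,tag):
    c=env.capture(n); pickle.dump(c,open(f'{tag}.pkl','wb')); cv2.imwrite(f'pics/{tag}.png',c['img'][:,:,::-1]); return c
def load(tag): return pickle.load(open(f'{tag}.pkl','rb'))
def ray(c,u,v):
    K=np.array(c['camera_matrix'],float)
    k=c['k1']
    p=cv2.undistortPoints(np.array([[[u,v]]],float),K,np.array([k,0,0,0],float))[0,0]
    return p
def pix(c,u,v,d=None):
    p=ray(c,u,v)
    if d is None: d=float(np.median([x for x in c['depth'][v-1:v+2,u-1:u+2].ravel() if x>0] or [0]))
    X=np.array([p[0]*d,-p[1]*d,-d,1]); return (np.linalg.inv(c['view'])@X)[:3]
def onz(c,u,v,z):
    p=ray(c,u,v); Vi=np.linalg.inv(c['view']); o=Vi[:3,3]; r=Vi[:3,:3]@np.array([p[0],-p[1],-1])
    return o+r*(z-o[2])/r[2]
def proj(c,P):
    X=(np.array(c['view'])@np.append(P,1))[:3]; x=np.array([X[0],-X[1]])/-X[2]; r2=x@x; x=x*(1+c['k1']*r2)
    K=np.array(c['camera_matrix']); return K[0,0]*x[0]+K[0,2],K[1,1]*x[1]+K[1,2]
E
python3 -c "
from h import *
for n in('top','side'):
    c=cap(n,n+'0'); print(n,c['k1'],np.linalg.inv(c['view']).round(2).tolist(),c['camera_matrix'])
print(env.read_state())"
```

```text
pics
top -0.042353980453474716 [[0.02, 0.99, -0.13, 495.87], [-1.0, 0.02, 0.0, -72.12], [0.01, 0.13, 0.99, 972.56], [0.0, 0.0, 0.0, 1.0]] [[364.75221884   0.         324.18883259]
 [  0.         364.75221884 199.13791333]
 [  0.           0.           1.        ]]
side -0.041172172588218384 [[-0.99, 0.05, -0.1, 506.93], [-0.11, -0.39, 0.91, 995.73], [0.0, 0.92, 0.4, 559.13], [0.0, 0.0, 0.0, 1.0]] [[393.90929953   0.         317.77505248]
 [  0.         393.90929953 200.44266339]
 [  0.           0.           1.        ]]
{'time_s': 0.1, 'q': array([-1.39172245,  0.60004418, -0.00255189,  1.60004623,  0.00178351,
        0.94287934, -0.07981753]), 'qd': array([-0.0006833 , -0.00204382, -0.00027514, -0.00119673, -0.00028028,
        0.00059536,  0.00085494]), 'joint_efforts': array([ 4.88038277e-03, -7.66549587e+01,  1.50163595e+00, -2.52935976e+01,
       -5.23948856e-02,  1.35360760e-02,  6.81873962e-05]), 'ee_pos': array([183.30926261, 700.96181014, 191.74819228]), 'tcp_rot': array([ 1.27519601e-01,  9.91835812e-01, -6.86639968e-04, -3.25803842e-05]), 'force': array([ 1.07961858,  0.49524674, -0.61376246]), 'wrist_torque': array([ 0.03562827, -0.00686442, -0.02033291]), 'grip_width': 93.16796729868878}
```

View pics/top0.png

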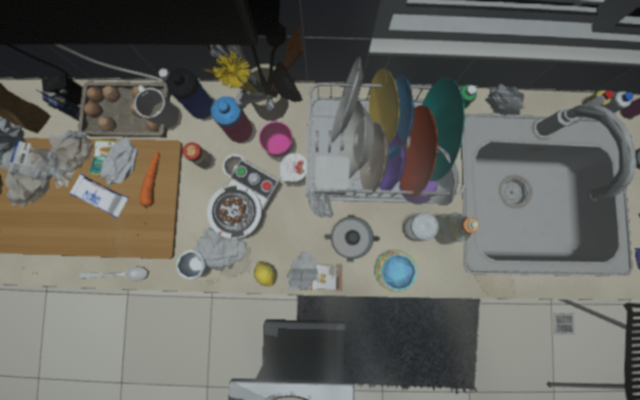

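View pics/side0.png

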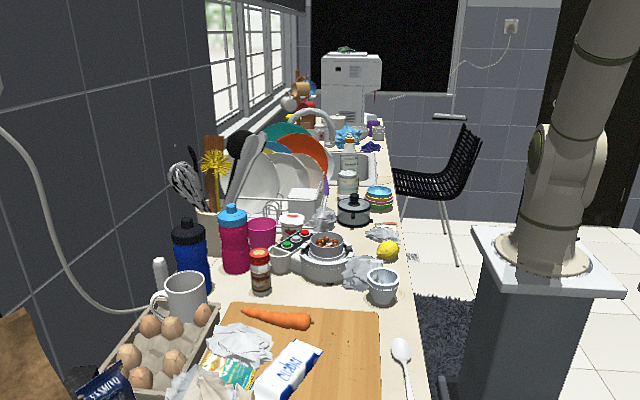

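```bash
python3 -c "
from h import *
c=load('top0'); i=c['img'][:,:,::-1]
a=cv2.resize(i[140:290,160:390],None,fx=3.4,fy=3.4,interpolation=cv2.INTER_CUBIC); cv2.imwrite('pics/topz.png',a)
c=load('side0'); i=c['img'][:,:,::-1]
a=cv2.resize(i[170:300,230:430],None,fx=4,fy=4,interpolation=cv2.INTER_CUBIC); cv2.imwrite('pics/sidez.png',a)
"
```

```text
(no output)
```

View pics/topz.png

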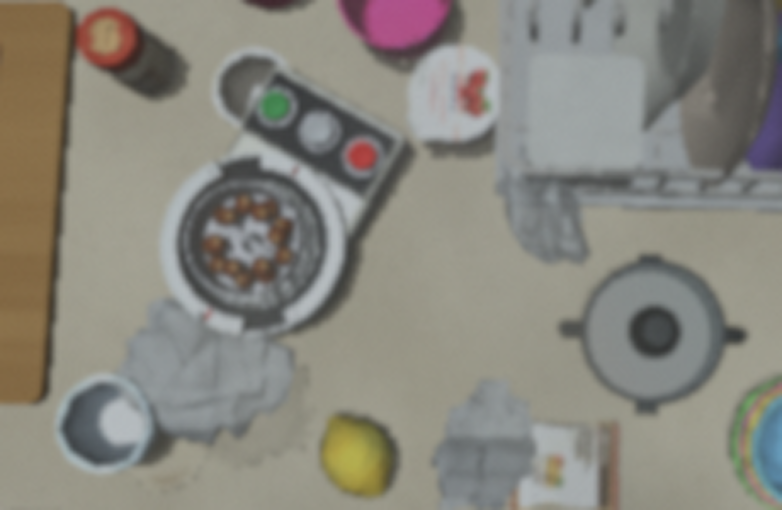

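View pics/sidez.png

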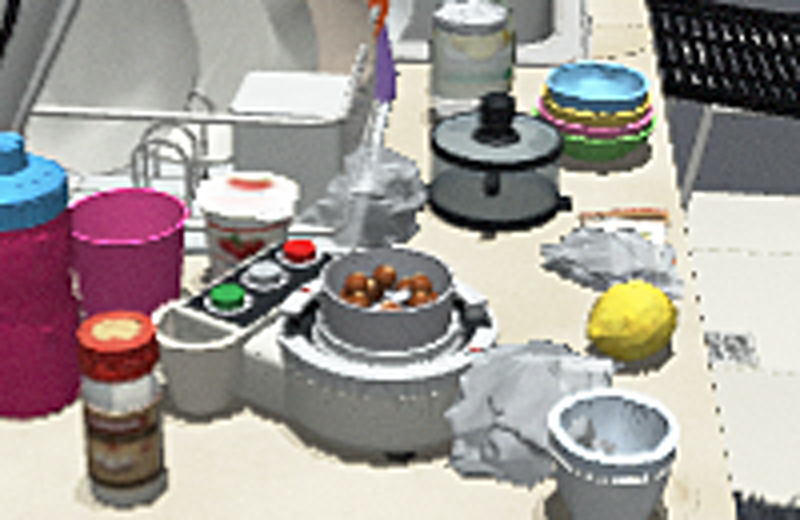

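```bash
cat >> h.py <<'E'
def tz(x,y): return (x+.5)/3.4-.5+160,(y+.5)/3.4-.5+140
def sz(x,y): return (x+.5)/4-.5+230,(y+.5)/4-.5+170
E
python3 -c "
from h import *
t=load('top0'); s=load('side0')
for n,p,z in [('knobtop',(655,331),92),('wingL',(562,328),47),('wingR',(745,335),47),('lugU',(650,257),4),('lugD',(648,411),4),('red',(362,156),68),('grey',(320,130),68),('green',(275,105),68)]:
    u=tz(*p); print(n,onz(t,*u,z).round(1), pix(t,*[int(round(a)) for a in u]).round(1))
for n,p,z in [('knobtop',(497,98),92),('red',(299,246),68),('grey',(263,271),68),('green',(226,294),68)]:
    u=sz(*p); print(n,onz(s,*u,z).round(1), pix(s,*[int(round(a)) for a in u]).round(1))
"
```

```text
knobtop [ 521.4 -144.1   92. ] [ 521.4 -143.4   92. ]
wingL [523.3 -78.6  47. ] [523.5 -78.7  50.1]
wingR [ 521.2 -214.8   47. ] [ 521.6 -214.9   50.1]
lugU [ 581.6 -146.6    4. ] [ 582.1 -146.9    5.3]
lugD [ 462.3 -146.7    4. ] [ 461.1 -146.1    4. ]
red [645.8  72.3  68. ] [644.6  72.6  67.7]
grey [664.6 104.4  68. ] [664.3 103.8  68.1]
green [682.7 138.9  68. ] [681.4 137.5  68.7]
knobtop [ 520.2 -139.2   92. ] [ 519.9 -144.1   90.4]
red [644.6  76.3  68. ] [645.7  75.8  68.1]
grey [662.8 113.1  68. ] [664.4 109.3  67. ]
green [681.  145.3  68. ] [681.8 142.9  67. ]
```

```bash
cat > fit.py <<'E'
from h import *
from scipy.optimize import least_squares
def cloud(c):
    v,u=np.mgrid[0:400,0:640]; d=c['depth']; K=np.array(c['camera_matrix'],float)
    p=cv2.undistortPoints(np.stack([u.ravel(),v.ravel()],1).astype(float)[:,None],K,np.array([c['k1'],0,0,0],float))[:,0]
    D=d.ravel(); X=np.stack([p[:,0]*D,-p[:,1]*D,-D,np.ones_like(D)],0)
    P=(np.linalg.inv(c['view'])@X)[:3].T.reshape(400,640,3); P[d==0]=np.nan; return P
if __name__=='__main__':
    for n in('top0','side0'):
        c=load(n);P=cloud(c).reshape(-1,3)
        for (z0,z1,r0,r1) in [(60,65,50,72),(88,95,30,46)]:
            m=np.array([591,130.])
            # rough centre iteration
            for k in range(8):
                r=np.hypot(*(P[:,:2]-m).T); s=(P[:,2]>z0)&(P[:,2]<z1)&(r>r0)&(r<r1)
                Q=P[s,:2]
                if len(Q)<10: break
                R0=62 if r0==50 else 40
                f=least_squares(lambda q:np.hypot(*(Q-q).T)-R0,m,loss='soft_l1'); m=f.x
            print(n,z0,len(Q),m.round(1),np.median(P[s,2]))
        # knob top, and cover disc
        m=np.array([521.5,-146.])
        for z0,z1,r in[(85,96,20),(55,62,56)]:
            q=P[(np.hypot(*(P[:,:2]-m).T)<r)&(P[:,2]>z0)&(P[:,2]<z1)]; 
            if len(q)>5: print(n,z0,len(q),q.mean(0).round(1),(q.min(0)/2+q.max(0)/2).round(1),q.min(0).round(1),q.max(0).round(1))
E
python3 fit.py; python3 -c "
from fit import *
c=load('top0'); i=c['img'][:,:,::-1]
cv2.imwrite('pics/g.png',cv2.resize(i[165:245,195:285],None,fx=7,fy=7,interpolation=cv2.INTER_CUBIC))
cv2.imwrite('pics/cv.png',cv2.resize(i[205:270,315:390],None,fx=7,fy=7,interpolation=cv2.INTER_CUBIC))"
```

```text
top0 60 358 [598.2 145.7] 61.82748162925907
top0 88 103 [579.2 151.8] 91.50230140369763
top0 85 109 [ 521.  -146.6   91.1] [ 520.5 -147.3   90.7] [ 507.1 -160.8   85.8] [ 533.9 -133.7   95.6]
top0 55 1235 [ 520.9 -146.8   58.2] [ 521.5 -147.4   58.5] [ 470.2 -198.9   55. ] [572.7 -95.9  62. ]
side0 60 164 [591.  132.1] 61.852193150692244
side0 88 102 [579. 154.] 89.95720278707498
side0 85 32 [ 520.  -139.5   90. ] [ 519.7 -141.5   89.3] [ 507.2 -152.2   85.8] [ 532.3 -130.9   92.8]
side0 55 317 [ 520.7 -137.2   57.3] [ 520.6 -142.7   58.4] [ 468.5 -194.5   55. ] [572.7 -90.9  61.8]
```

View pics/g.png

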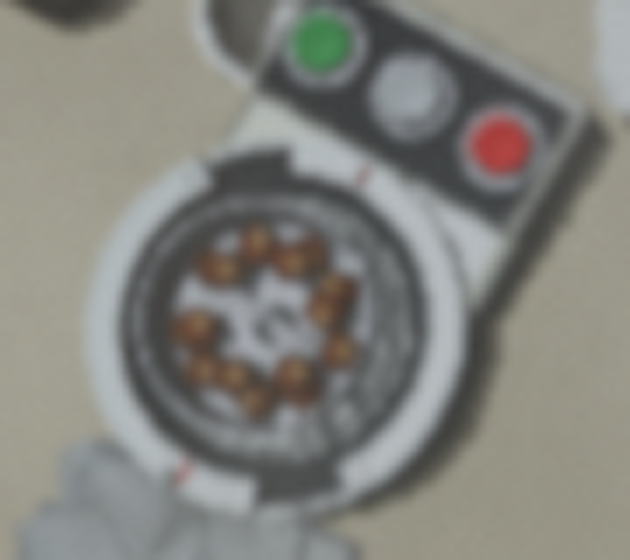

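View pics/cv.png

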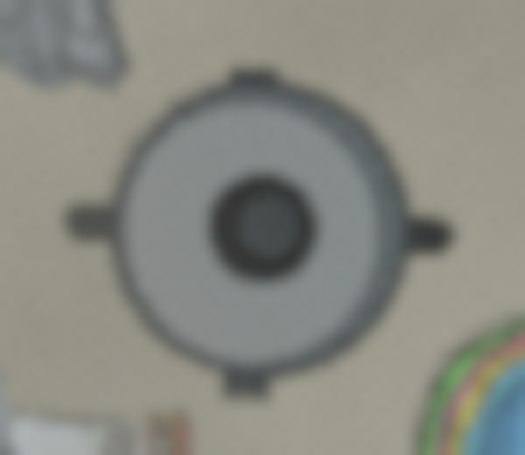

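```bash
python3 -c "
from fit import *
t=load('top0')
g=lambda x,y:((x+.5)/7-.5+195,(y+.5)/7-.5+165)
for n,p,z in [('L',(88,330),62),('R',(466,330),62),('T',(277,148),62),('B',(277,513),62),('m1',(363,175),62),('m2',(183,470),62),('n1',(252,168),62),('n2',(298,482),62),('red',(500,147),68),('grey',(412,93),68),('green',(323,43),68)]:
    print(n,onz(t,*g(*p),z).round(1))
# outer edge fit using dense depth: points z 59-65 outer
P=cloud(t).reshape(-1,3); 
s=(abs(P[:,2]-62)<3.0); m=np.array([590,144.])
r=np.hypot(*(P[:,:2]-m).T); a=np.arctan2(*(P[:,:2]-m).T[::-1])
for k in range(-12,12):
    b=s&(r>45)&(r<80)&(a>k*np.pi/12)&(a<=(k+1)*np.pi/12)
    if b.sum(): print(k,b.sum(),r[b].min().round(1),r[b].max().round(1))
"
```

```text
L [576.6 218.9  62. ]
R [580.   82.8  62. ]
T [644.4 154.4  62. ]
B [513.1 147.2  62. ]
m1 [635.2 122.7  62. ]
m2 [527.4 181.6  62. ]
n1 [636.8 163.1  62. ]
n2 [524.2 140.3  62. ]
red [645.6  72.6  68. ]
grey [664.6 105.2  68. ]
green [682.2 138.4  68. ]
-12 14 48.0 77.1
-11 35 46.7 74.0
-10 38 45.7 72.0
-9 32 54.5 67.8
-8 30 50.3 64.4
-7 27 48.0 61.6
-6 23 46.1 58.2
-5 32 45.9 78.3
-4 40 46.1 79.9
-3 51 46.1 79.8
-2 50 45.2 78.7
-1 51 45.1 79.9
0 18 46.0 80.0
1 3 58.0 59.8
2 14 51.6 64.6
3 32 52.9 67.4
4 29 58.4 72.9
5 34 60.9 74.5
6 39 45.6 77.1
7 36 47.9 78.7
8 33 48.8 80.0
9 42 45.8 79.7
10 42 45.5 79.9
11 25 45.1 79.9
```

```bash
python3 -c "
from fit import *
for n in('top0','side0'):
  t=load(n)
  P=cloud(t).reshape(-1,3); I=t['img'].reshape(-1,3)
  m=np.array([580.5,151.5])
  for it in range(15):
    d=P[:,:2]-m; r=np.hypot(*d.T); a=np.arctan2(d[:,1],d[:,0])
    # exclude console: bearing -0.5+-0.75; 
    da=np.abs(np.angle(np.exp(1j*(a+0.5)))); dt=np.abs(np.angle(np.exp(1j*(a-2.64))))
    s=(abs(P[:,2]-62)<1.8)&(r>50)&(r<73)&(da>.8)&(dt>.45)
    Q=P[s,:2]
    m=least_squares(lambda q:np.hypot(*(Q-q).T)-62,m,loss='soft_l1').x
  print(n,s.sum(),m, r[s].min(),r[s].max())
  s=(P[:,2]>88)&(P[:,2]<94)&(r<55); q=P[s]; print('bowl',((q.min(0)+q.max(0))/2).round(1),np.ptp(q,axis=0).round(1))
"
```

```text
top0 293 [578.84328561 152.32576617] 55.73833837698893 69.26923318196442
bowl [578.9 152.4  91. ] [81.1 81.2  5.9]
side0 121 [579.06953533 154.36408565] 54.165692554053535 69.79192778649997
bowl [578.8 154.7  90.1] [81.2 85.2  4.2]
```

```bash
cat > go.py <<'E'
from h import *
import sys
from scipy.spatial.transform import Rotation as Rn
# go.py x y z jawdeg : tool shift from present pose
s=env.read_state(); R=Rn.from_quat(s['tcp_rot']).as_matrix()
j=np.degrees(np.arctan2(R[1,1],R[0,1]))
t=np.array([float(a) for a in sys.argv[1:4]]) if len(sys.argv)>3 else s['ee_pos']
print('t',s['time_s'],'pos',s['ee_pos'].round(1),'jaw',round(j,2),'tilt',R[:,2].round(4),'q',s['q'].round(2),'F',s['force'].round(1),'w',round(s['grip_width'],1))
d=R.T@(t-s['ee_pos']); print('shift',d.round(1),'len',np.linalg.norm(d).round(0))
if len(sys.argv)>4: print('turn', round(-(((float(sys.argv[4])-j)+180)%360-180),2))
E
python3 go.py 521 -145.5 220 89.5
```

```text
t 0.1 pos [183.3 701.  191.7] jaw 75.35 tilt [-2.0e-04 -1.4e-03 -1.0e+00] q [-1.39  0.6  -0.    1.6   0.    0.94 -0.08] F [ 1.1  0.5 -0.6] w 93.2
shift [-540.8 -733.5  -27.2] len 912.0
turn -14.15
```

>>> {"method": "drive_tool", "body": {"commands": [-34,-34,-10,-2,0,-68,-68,-20,-4,0,-103,-103,-38,-6,0,-137,-137,-38,-8,0,-171,-171,-38,-10,0,-206,-206,-38,-12,0,-240,-240,-38,-14,0]}}

```text
time_s: 0.8
ee_pos: [355.6, 406.4, 230.4]
tcp_rot: [0.005, 1.0, -0.0, 0.0]
force: [1.3, 0.1, 0.4]
grip_width: 92.8
```

```bash
python3 go.py 490 100 230 89.5
```

```text
t 0.8 pos [355.6 406.4 230.4] jaw 89.42 tilt [ 1.e-04 -3.e-04 -1.e+00] q [-0.92  0.33 -0.05  1.98  0.02  0.83  0.58] F [1.3 0.1 0.4] w 92.8
shift [-137.5 -305.     0.5] len 335.0
turn -0.08
```

Tool axes are now x_tool = −x world, y_tool = +y world.

>>> {"method": "drive_tool", "body": {"commands": [-19,-44,0,0,0,-38,-88,0,0,0,-57,-132,0,0,0,-76,-176,0,0,0,-95,-220,0,0,0,-114,-262,0,0,0,-132,-306,0,0,0,-142,-350,0,0,0]}}

```text
time_s: 1.6
ee_pos: [493.9, 54.9, 230.5]
tcp_rot: [0.006, 1.0, -0.0, 0.0]
force: [0.3, 0.4, 0.1]
grip_width: 93.0
```

```bash
python3 go.py 521 -145.5 120 89.5
```

```text
t 1.6 pos [493.9  54.9 230.5] jaw 89.33 tilt [ 6.e-04 -0.e+00 -1.e+00] q [-0.28  0.28  0.07  2.07 -0.03  0.79  1.36] F [0.3 0.4 0.1] w 93.0
shift [ -29.4 -200.1  110.5] len 230.0
turn -0.17
```

>>> {"method": "drive_tool", "body": {"commands": [-7,-48,0,0,0,-14,-96,0,0,0,-22,-144,0,0,0,-29,-185,20,0,0,-29,-200,50,0,0,-29,-200,90,0,0,-29,-200,110,0,0,-29,-200,110,0,0]}}

```text
time_s: 2.4
ee_pos: [517.6, -143.2, 117.9]
tcp_rot: [0.006, 1.0, 0.0, -0.003]
force: [0.2, -0.7, 0.4]
grip_width: 93.0
```

```bash
python3 go.py 521 -145.5 64 89.5; python3 -c "
from h import *
for n in('top','side'):
    cap(n,n+'1')
c=load('side1')['img'][:,:,::-1]; cv2.imwrite('pics/s1.png',cv2.resize(c[120:260,290:430],None,fx=4,fy=4))
c=load('top1')['img'][:,:,::-1]; cv2.imwrite('pics/t1.png',cv2.resize(c[180:300,290:430],None,fx=4,fy=4))"
```

```text
t 2.4 pos [ 517.6 -143.2  117.9] jaw 89.32 tilt [-5.4e-03  9.0e-04 -1.0e+00] q [ 0.09  0.48  0.1   2.1  -0.09  0.57  1.82] F [ 0.2 -0.7  0.4] w 93.0
shift [-3.7 -2.3 53.9] len 54.0
turn -0.18
```

View pics/s1.png

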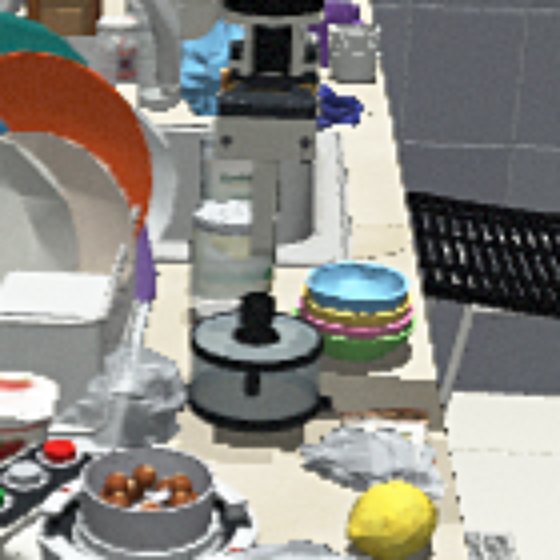

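View pics/t1.png

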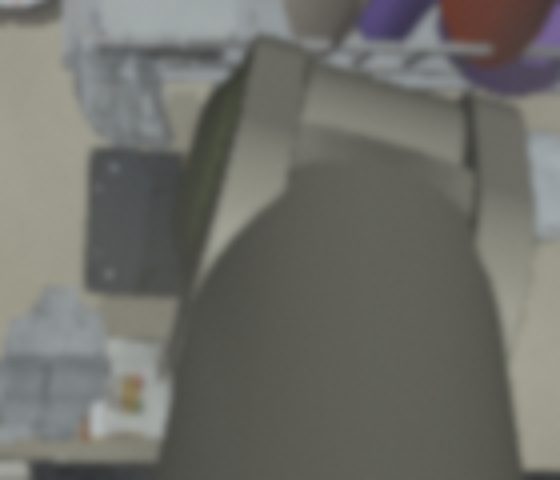

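>>> {"method": "drive_tool", "body": {"commands": [-1,-1,25,0,0,-2,-2,45,0,0,-3,-2,53,0,0,-3,-2,53,0,0,-3,-2,53,0,0]}}

```text
time_s: 3.0
ee_pos: [523.3, -145.5, 68.7]
tcp_rot: [0.006, 1.0, -0.0, 0.001]
force: [0.4, 1.0, -0.4]
grip_width: 92.8
```

```bash
python3 go.py 521 -145.5 64 89.5
```

```text
t 3.0 pos [ 523.3 -145.5   68.7] jaw 89.35 tilt [ 1.4e-03 -2.0e-04 -1.0e+00] q [ 0.11  0.56  0.08  2.13 -0.1   0.45  1.83] F [ 0.4  1.  -0.4] w 92.8
shift [ 2.3 -0.   4.7] len 5.0
turn -0.15
```

>>> {"method": "drive_tool", "body": {"commands": [2,0,3,0,0,2,0,3,0,120,2,0,3,0,255,2,0,3,0,255,2,0,3,0,255,2,0,3,0,255,2,0,3,0,255,2,0,3,0,255], "newtons": 30}}

```text
time_s: 3.8
ee_pos: [520.6, -145.4, 64.5]
tcp_rot: [0.006, 1.0, -0.0, 0.0]
force: [-0.9, 0.3, -0.4]
grip_width: 41.7
```

```bash
python3 go.py 521 -145.5 64 89.5
```

```text
t 3.8 pos [ 520.6 -145.4   64.5] jaw 89.35 tilt [ 0. -0. -1.] q [ 0.11  0.57  0.08  2.13 -0.1   0.44  1.83] F [-0.9  0.3 -0.4] w 41.7
shift [-0.4 -0.1  0.5] len 1.0
turn -0.15
```

>>> {"method": "drive_tool", "body": {"commands": [0,0,0,0,255,0,0,0,0,255,0,0,0,0,255,0,0,0,0,255,0,0,0,0,255]}}

```text
time_s: 4.3
ee_pos: [522.3, -145.8, 66.2]
tcp_rot: [0.006, 1.0, -0.0, 0.002]
force: [-0.5, -0.4, 17.3]
grip_width: 2.7
```

>>> {"method": "drive_tool", "body": {"commands": [0,0,-10,0,255,0,0,-30,0,255,0,0,-70,0,255,0,0,-110,0,255,0,0,-140,0,255,0,0,-150,0,255,0,0,-150,0,255]}}

```text
time_s: 5.0
ee_pos: [521.1, -145.5, 215.8]
tcp_rot: [0.006, 1.0, -0.0, 0.001]
force: [0.5, 0.1, -0.6]
grip_width: 0.7
```

```bash
python3 go.py 579 152.5 215 101; python3 -c "
from h import *
cap('side','side2')
c=load('side2')['img'][:,:,::-1]; cv2.imwrite('pics/s2.png',cv2.resize(c[100:260,270:430],None,fx=4,fy=4))"
```

```text
t 5.0 pos [ 521.1 -145.5  215.8] jaw 89.35 tilt [ 2.7e-03 -3.0e-04 -1.0e+00] q [ 0.07  0.35  0.13  2.   -0.06  0.79  1.8 ] F [ 0.5  0.1 -0.6] w 0.7
shift [-54.4 298.7   0.9] len 304.0
turn -11.65
```

View pics/s2.png

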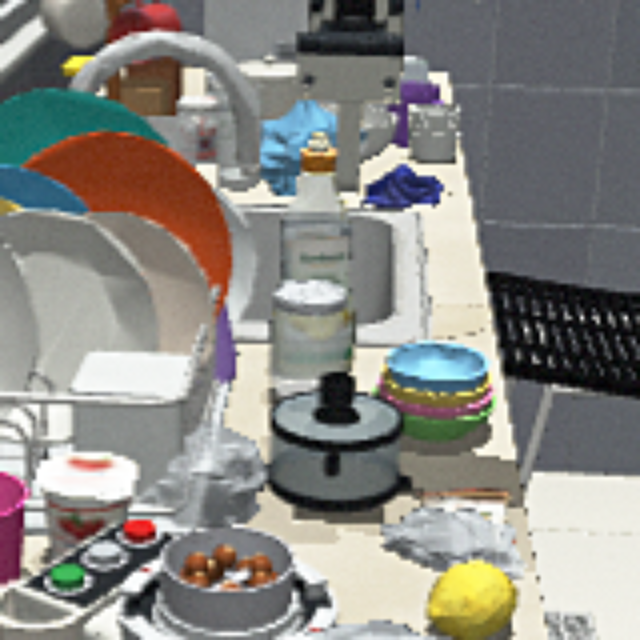

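```bash
python3 -c "
from fit import *
for n,tag,off in [('side1','a',(290,120))]:
  c=load(n)
  for P in[(517.6,-97,118),(517.6,-190,118),(521,-146,92),(517.6,-97,218),(517.6,-97,168)]:
    u=np.array(proj(c,P)); print(P,u.round(1),((u-off)*4).round())
  for p in[(262,170),(262,200),(262,230),(262,260),(262,280),(262,300),(290,150),(230,150),(258,320)]:
    print(p,pix(c,p[0]//4+290,p[1]//4+120).round(1))
c=load('side2')
for P in[(521,-145,216),(521,-146,92)]: u=np.array(proj(c,P)); print(P,((u-(270,100))*4).round())
for p in [(348,180),(348,150),(348,120),(348,80),(336,385)]: print(p,pix(c,p[0]//4+270,p[1]//4+100).round(1))
"
```

```text
(517.6, -97, 118) [354.7 191.5] [259. 286.]
(517.6, -190, 118) [355.4 180.6] [262. 242.]
(521, -146, 92) [353.7 193.3] [255. 293.]
(517.6, -97, 218) [356.1 159.3] [264. 157.]
(517.6, -97, 168) [355.4 175.7] [261. 223.]
(262, 170) [520.1 -79.6 215.3]
(262, 200) [519.2 -81.  190.9]
(262, 230) [518.4 -83.3 168.7]
(262, 260) [ 519.5 -299.4   60.8]
(262, 280) [ 518.7 -300.3   41.6]
(262, 300) [ 516.6 -137.5   90. ]
(290, 150) [501.1 -58.6 237.3]
(230, 150) [542.6 -59.3 235.5]
(258, 320) [ 519.  -131.2   75.6]
(521, -145, 216) [341. 220.]
(521, -146, 92) [335. 373.]
(348, 180) [ 517.  -132.7  250.6]
(348, 150) [ 517.9 -130.1  275.2]
(348, 120) [ 518.7 -129.2  295.9]
(348, 80) [519.1 -60.2 339.2]
(336, 385) [ 519.5 -133.8   88. ]
```

```bash
python3 -c "
from h import *
a=load('side1')['img'][:,:,::-1][135:215,320:390]
d=load('side1')['depth'][135:215,320:390]; d=np.clip((d-1000)/600*255,0,255).astype(np.uint8)
b=load('side2')['img'][:,:,::-1][95:175,320:390]
f=lambda x:cv2.resize(x,None,fx=3.7,fy=5,interpolation=cv2.INTER_NEAREST)
cv2.imwrite('pics/z.png',np.hstack([f(a),f(b),f(cv2.cvtColor(d,cv2.COLOR_GRAY2BGR))]))
print(load('side1')['depth'][165:200,355])
print(load('side2')['depth'][130:175,357])"
```

```text
[1118.9164 1128.2916 1126.842  1125.0826 1124.8444 1126.9691 1129.6539
 1131.797  1134.2662 1133.2755 1139.3477 1140.9928 1140.7776 1140.384
 1138.8771 1144.3091 1146.0166 1148.8469 1153.8945 1380.5614 1381.0654
 1379.5421 1384.4921 1384.6486 1387.9504 1386.51   1390.9905 1391.5565
 1237.3673 1232.1996 1220.4022 1216.2183 1217.8075 1216.2892 1221.38  ]
[1130.5686 1135.3496 1137.6904 1134.3954 1136.6235 1136.4299 1143.2128
 1140.2859 1141.4088 1141.7052 1142.4468 1148.1135 1148.0618 1147.9336
 1151.0651 1156.1567 1157.5842 1164.8429 2035.9377 2013.4578 2014.1006
 1988.6492 1951.5391 1938.3862 1938.378  1424.8785 1424.573  1430.687
 1432.0819 1426.4836 1428.0856 1425.6058 1433.6119 1429.9021 1438.1024
 1950.6245 1952.2273 1945.8589 1957.967  1946.8671 1961.2501 1963.62
 1453.0516 1450.8479 1446.2041]
```

View pics/z.png

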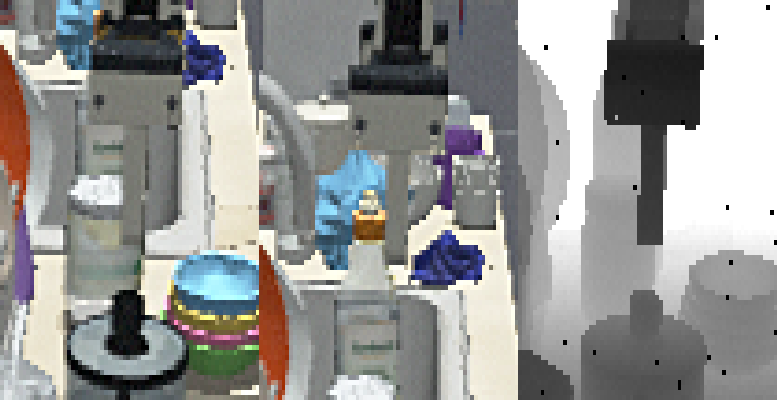

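```bash
python3 -c "
from h import *
print(pix(load('side1'),355,183,1153.9),pix(load('side2'),357,147,1164.8))
print(pix(load('side1'),355,183,1148),pix(load('side2'),357,147,1155))
for P in[(518,-82,143),(518,-82,118)]: print(proj(load('side1'),P))
"; python3 go.py
```

```text
[517.69167388 -89.10301592 147.99950585] [ 516.78922236 -142.07435545  241.97481184]
[517.63664935 -83.55617551 150.10164773] [ 516.70627371 -132.50150459  244.64317285]
(np.float64(354.7652541523642), np.float64(185.45841813507687))
(np.float64(354.4291775948286), np.float64(193.37836501135862))
t 5.05 pos [ 520.4 -145.3  214.4] jaw 89.35 tilt [ 4.e-04  0.e+00 -1.e+00] q [ 0.07  0.35  0.13  2.01 -0.06  0.79  1.8 ] F [-0.  -0.7 -0.5] w 0.7
shift [0. 0. 0.] len 0.0
```

```bash
python3 -c "
from station import env; print(env.grip_point_offset,[a for a in dir(env) if a[0]!='_'])"; python3 -c "
from h import *
for n in('side0','side2'):
  c=load(n)['img'][:,:,::-1]
  cv2.imwrite('pics/c_%s.png'%n,cv2.resize(c[185:235,325:390],None,fx=6,fy=6,interpolation=cv2.INTER_CUBIC))
a=cv2.imread('pics/c_side0.png');b=cv2.imread('pics/c_side2.png');cv2.imwrite('pics/cc.png',np.hstack([a,b]))"
```

```text
18.8 ['Unreachable', 'capture', 'grip_point_offset', 'read_state', 'sign_off']
```

View pics/cc.png

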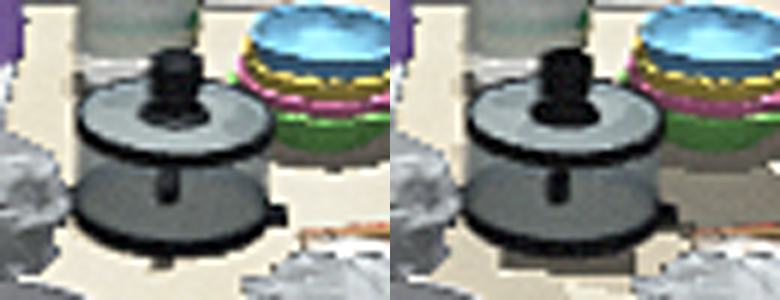

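>>> {"method": "drive_tool", "body": {"commands": [0,0,0,0,0,0,0,30,0,0,0,0,60,0,0,0,0,80,0,0,0,0,80,0,0,0,0,80,0,0,0,0,80,0,0,0,0,80,0,0]}}

```text
time_s: 5.85
ee_pos: [521.1, -145.6, 135.4]
tcp_rot: [0.006, 1.0, -0.0, 0.001]
force: [-1.1, -0.8, 0.1]
grip_width: 59.8
```

```bash
python3 go.py
```

```text
t 5.85 pos [ 521.1 -145.6  135.4] jaw 89.34 tilt [ 1.4e-03 -2.0e-04 -1.0e+00] q [ 0.09  0.46  0.11  2.08 -0.09  0.6   1.82] F [-1.1 -0.8  0.1] w 59.8
shift [0. 0. 0.] len 0.0
```

>>> {"method": "drive_tool", "body": {"commands": [0,0,0,0,0,0,0,0,0,0,0,0,0,0,0,0,0,40,0,0,0,0,70,0,0,0,0,90,0,0,0,0,97,0,0,0,0,97,0,0]}}

```text
time_s: 6.65
ee_pos: [520.2, -145.4, 36.9]
tcp_rot: [0.006, 1.0, 0.0, -0.001]
force: [-1.0, 0.4, -0.0]
grip_width: 92.9
```

```bash
python3 go.py; python3 -c "
from h import *
cap('side','side3')
c=load('side3')['img'][:,:,::-1]; cv2.imwrite('pics/s3.png',cv2.resize(c[150:250,310:410],None,fx=5,fy=5))
d=load('side3')['depth']; print(d[170:215,353])"
```

```text
t 6.65 pos [ 520.2 -145.4   36.9] jaw 89.34 tilt [-1.6e-03  3.0e-04 -1.0e+00] q [ 0.12  0.62  0.07  2.15 -0.11  0.38  1.84] F [-1.   0.4 -0. ] w 92.9
shift [0. 0. 0.] len 0.0
[1180.0837 1122.0741 1121.2427 1107.6737 1105.531  1107.0916 1105.6091
 1105.4878 1111.0071 1110.8704 1119.5897 1124.8601 1121.3556 1120.9414
 1120.458  1123.7959 1122.7615 1130.1051 1152.9377 1155.3219 1153.0961
 1161.6366 1158.9551 1158.4082 1162.0879 1164.7814 1161.4127 1165.8861
 1167.1498 1164.121  1167.658  1171.186  1170.3757 1172.9424 1175.0525
 1176.4039 1180.01   1178.3116 1185.8973 1206.7098 1197.3478 1191.6399
 1193.7059 1193.1262 1190.523 ]
```

View pics/s3.png

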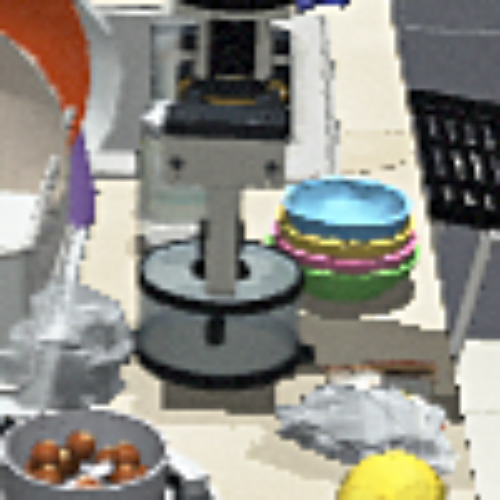

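>>> {"method": "drive_tool", "body": {"commands": [0,0,0,0,255,0,0,0,0,255,0,0,0,0,255,0,0,0,0,255,0,0,0,0,255,0,0,0,0,255,0,0,0,0,255,0,0,0,0,255], "newtons": 30}}

```text
time_s: 7.5
ee_pos: [520.6, -145.4, 37.5]
tcp_rot: [0.006, 1.0, -0.0, -0.0]
force: [0.6, -0.1, 0.2]
grip_width: 33.6
```

>>> {"method": "drive_tool", "body": {"commands": [0,0,0,0,255,0,0,0,0,255]}}

```text
time_s: 7.7
ee_pos: [520.5, -145.4, 37.5]
tcp_rot: [0.006, 1.0, 0.0, -0.0]
force: [-0.7, 0.4, -0.7]
grip_width: 27.3
```

>>> {"method": "drive_tool", "body": {"commands": [0,0,0,0,255,0,0,-10,0,255,0,0,-40,0,255,0,0,-80,0,255,0,0,-120,0,255,0,0,-140,0,255,0,0,-140,0,255]}}

```text
time_s: 8.4
ee_pos: [522.0, -145.8, 180.9]
tcp_rot: [0.006, 1.0, -0.0, 0.003]
force: [0.0, -0.2, -3.0]
grip_width: 27.3
```

```bash
python3 go.py 579 152.5 178 101; python3 -c "
from h import *
cap('side','side4')
c=load('side4')['img'][:,:,::-1]; cv2.imwrite('pics/s4.png',cv2.resize(c[100:250,290:440],None,fx=4,fy=4))"
```

```text
t 8.4 pos [ 522.  -145.8  180.9] jaw 89.33 tilt [ 5.5e-03 -8.0e-04 -1.0e+00] q [ 0.07  0.4   0.13  2.04 -0.08  0.7   1.81] F [ 0.  -0.2 -3. ] w 27.3
shift [-53.5 299.    2.9] len 304.0
turn -11.67
```

View pics/s4.png

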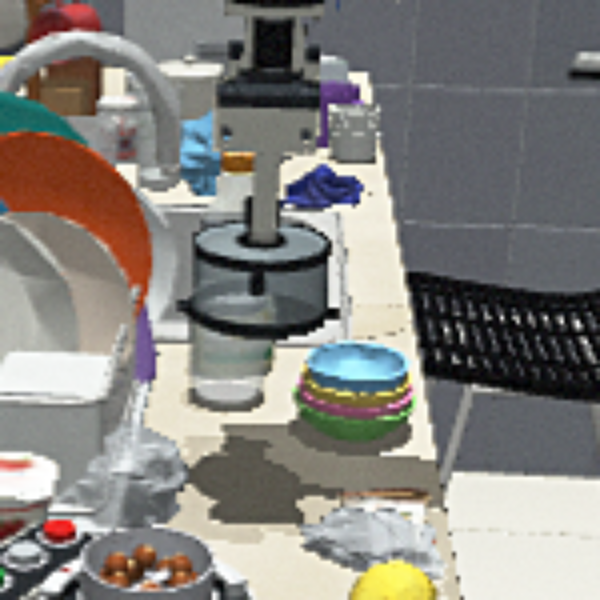

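>>> {"method": "drive_tool", "body": {"commands": [-5,30,0,-1,255,-13,75,0,-3,255,-21,120,0,-5,255,-29,165,0,-7,255,-37,210,0,-9,255,-45,255,0,-11,255,-53,290,0,-12,255,-54,299,0,-12,255]}}

```text
time_s: 9.25
ee_pos: [577.3, 158.2, 175.4]
tcp_rot: [-0.102, 0.995, 0.001, -0.001]
force: [0.3, 0.1, -2.8]
grip_width: 27.1
```

>>> {"method": "drive_tool", "body": {"commands": [0,0,0,0,255,0,0,0,0,255]}}

```text
time_s: 9.45
ee_pos: [577.1, 151.3, 176.3]
tcp_rot: [-0.098, 0.995, -0.001, -0.001]
force: [-0.0, -0.3, -1.9]
grip_width: 27.3
```

```bash
python3 go.py 578.7 153.5 140 101.3; python3 -c "
from h import *
for n in('top','side'): cap(n,n+'5')
c=load('side5')['img'][:,:,::-1]; cv2.imwrite('pics/s5.png',cv2.resize(c[130:280,250:400],None,fx=4,fy=4))
c=load('top5')['img'][:,:,::-1]; cv2.imwrite('pics/t5.png',cv2.resize(c[140:290,170:340],None,fx=4,fy=4))"
```

```text
t 9.45 pos [577.1 151.3 176.3] jaw 101.28 tilt [-0.0022 -0.0016 -1.    ] q [-0.39  0.46  0.06  1.92 -0.04  0.76  1.45] F [-0.  -0.3 -1.9] w 27.3
shift [-2.1  1.9 36.3] len 36.0
turn -0.02
```

View pics/s5.png

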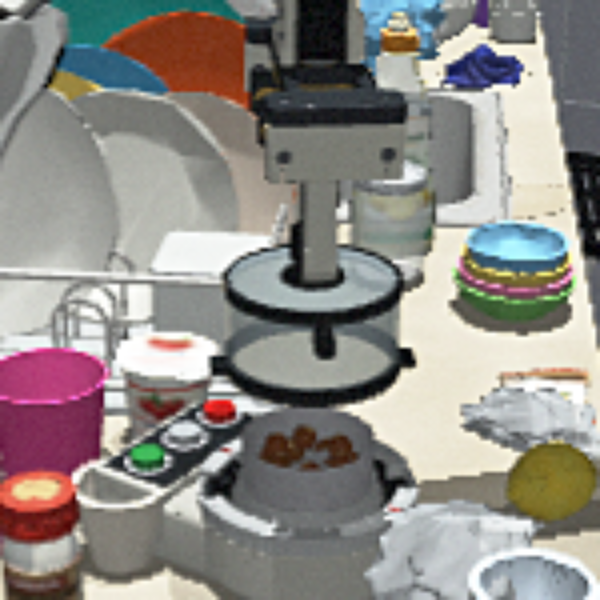

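View pics/t5.png

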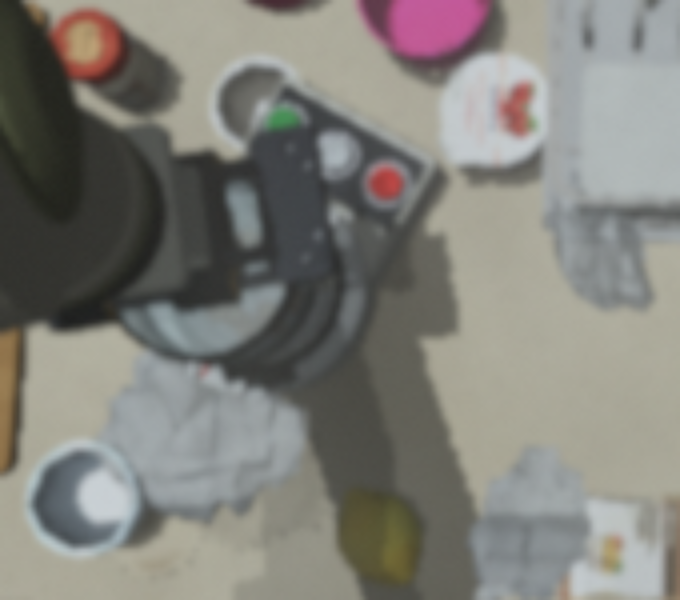

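```bash
python3 -c "
from fit import *
for n,m,z in [('side0',(521,-145),58),('side5',(577,152),196)]:
  P=cloud(load(n)).reshape(-1,3)
  q=P[(np.hypot(*(P[:,:2]-m).T)<57)&(abs(P[:,2]-z)<5)]
  print(n,len(q),np.median(q[:,2]),q.min(0),q.max(0),(q.min(0)+q.max(0))/2, q.mean(0))
c=load('side5')
R=lambda a:np.array([np.cos(a),np.sin(a)])
for cy in [0.2]:
  for ctr in [(577.1,151.3)]:
    for s in(1,-1):
      p=np.append(np.array(ctr)+s*62*R(cy),139+3); u=np.array(proj(c,p)); print('lug',((u-(250,130))*4).round(1))
      p=np.append(np.array(ctr)+s*70*R(cy+np.pi/2),139+44); u=np.array(proj(c,p)); print('wing',((u-(250,130))*4).round(1))
c0=load('side0')
for s in(1,-1):
      p=np.array([521+s*62,-146,3]); u=np.array(proj(c0,p)); print('lug0',u.round(1))
"
```

```text
side0 353 57.05110419112168 [ 468.44050468 -194.45359128   53.21675405] [572.6735896  -89.62166157  62.82064836] [ 520.55704714 -142.03762643   58.01870121] [ 520.61453371 -134.85716047   57.18540749]
side5 639 196.19657723570236 [524.96637327  98.05384163 191.03447086] [630.36055158 205.51271131 200.74126503] [577.66346243 151.78327647 195.88786794] [576.75980255 162.99277009 196.06007709]
lug [206.5 363.2]
wing [325.1 348.5]
lug [412.3 355.6]
wing [298.4 251.7]
lug0 [333.3 218. ]
lug0 [372.  219.9]
```

```bash
python3 go.py 579 152.8 104 101.3
```

```text
t 9.55 pos [577.6 150.7 177.1] jaw 101.2 tilt [-0.001  -0.0012 -1.    ] q [-0.39  0.46  0.06  1.92 -0.04  0.76  1.45] F [ 0.  -0.4 -2.1] w 27.3
shift [-1.9  1.9 73. ] len 73.0
turn -0.1
```

>>> {"method": "drive_tool", "body": {"commands": [-1,1,10,0,255,-2,2,25,0,255,-2,2,40,0,255,-2,2,55,0,255,-2,2,65,0,255,-2,2,70,0,255,-2,2,70,0,255,-2,2,70,0,255]}}

```text
time_s: 10.35
ee_pos: [579.8, 155.2, 107.9]
tcp_rot: [-0.099, 0.995, 0.0, 0.0]
force: [0.3, -0.2, -2.7]
grip_width: 27.5
```

```bash
python3 go.py 579 152.8 87 101.3; python3 -c "
from h import *
for n in('side',): cap(n,n+'6')
c=load('side6')['img'][:,:,::-1]; cv2.imwrite('pics/s6.png',cv2.resize(c[180:280,280:380],None,fx=6,fy=6,interpolation=cv2.INTER_CUBIC))"
```

```text
t 10.35 pos [579.8 155.2 107.9] jaw 101.33 tilt [ 5.e-04  1.e-04 -1.e+00] q [-0.39  0.56  0.05  1.97 -0.04  0.62  1.46] F [ 0.3 -0.2 -2.7] w 27.5
shift [ 1.3 -2.2 20.9] len 21.0
turn 0.03
```

View pics/s6.png

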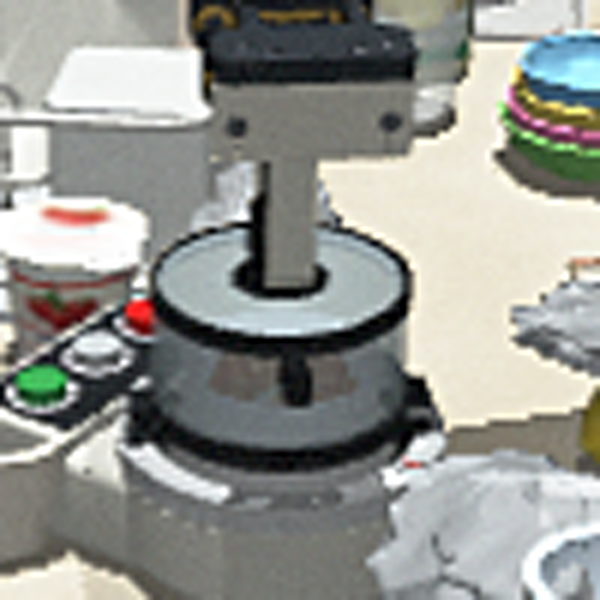

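>>> {"method": "drive_tool", "body": {"commands": [1,-2,0,0,255,1,-2,4,0,255,1,-2,8,0,255,1,-2,11,0,255,1,-2,14,0,255,1,-2,14,0,255]}}

```text
time_s: 11.0
ee_pos: [578.7, 153.1, 92.9]
tcp_rot: [-0.099, 0.995, -0.0, -0.0]
force: [0.4, 0.6, -2.2]
grip_width: 27.3
```

```bash
python3 go.py 579 152.8 87 101.3
```

```text
t 11.0 pos [578.7 153.1  92.9] jaw 101.35 tilt [-8.e-04 -3.e-04 -1.e+00] q [-0.38  0.57  0.04  1.98 -0.04  0.59  1.46] F [ 0.4  0.6 -2.2] w 27.3
shift [-0.3 -0.3  5.9] len 6.0
turn 0.05
```

>>> {"method": "drive_tool", "body": {"commands": [0,0,2,0,255,0,0,4,0,255,0,0,6,0,255,0,0,6,0,255]}}

```text
time_s: 11.4
ee_pos: [579.1, 153.1, 87.6]
tcp_rot: [-0.099, 0.995, 0.0, 0.0]
force: [0.4, -0.1, -1.8]
grip_width: 27.1
```

```bash
python3 go.py 579 152.8 87 101.3
```

```text
t 11.4 pos [579.1 153.1  87.6] jaw 101.35 tilt [ 3.e-04  0.e+00 -1.e+00] q [-0.38  0.58  0.04  1.99 -0.04  0.57  1.46] F [ 0.4 -0.1 -1.8] w 27.1
shift [ 0.2 -0.3  0.6] len 1.0
turn 0.05
```

Not quite touching yet; press a touch further.

>>> {"method": "drive_tool", "body": {"commands": [0,0,1,0,255,0,0,2,0,255,0,0,2,0,255,0,0,2,0,255]}}

```text
time_s: 11.8
ee_pos: [579.8, 153.3, 87.3]
tcp_rot: [-0.099, 0.995, 0.0, 0.001]
force: [-3.8, -0.8, 15.4]
grip_width: 27.0
```

```bash
python3 go.py
```

```text
t 11.8 pos [579.8 153.3  87.3] jaw 101.34 tilt [ 2.3e-03  8.0e-04 -1.0e+00] q [-0.38  0.58  0.04  1.99 -0.04  0.57  1.46] F [-3.8 -0.8 15.4] w 27.0
shift [0. 0. 0.] len 0.0
```

>>> {"method": "drive_tool", "body": {"commands": [0,0,-2,0,255,0,0,-2,5,255,0,0,-2,10,255,0,0,-2,15,255,0,0,-2,20,255,0,0,-2,24,255,0,0,-2,28,255,0,0,-2,28,255]}}

```text
time_s: 12.6
ee_pos: [579.0, 153.3, 87.4]
tcp_rot: [0.145, 0.989, -0.0, 0.0]
force: [0.7, -0.8, -1.2]
grip_width: 27.0
```

```bash
python3 go.py;python3 -c "
from h import *
print(env.read_state()['wrist_torque'])
for n in('side',): cap(n,n+'7')
c=load('side7')['img'][:,:,::-1]; cv2.imwrite('pics/s7.png',cv2.resize(c[180:280,280:380],None,fx=6,fy=6,interpolation=cv2.INTER_CUBIC))"
```

```text
t 12.6 pos [579.  153.3  87.4] jaw 73.3 tilt [ 0.e+00 -2.e-04 -1.e+00] q [-0.48  0.59  0.18  1.99 -0.19  0.58  1.11] F [ 0.7 -0.8 -1.2] w 27.0
shift [0. 0. 0.] len 0.0
[ 0.01258422 -0.01480709 -0.01016373]
```

View pics/s7.png

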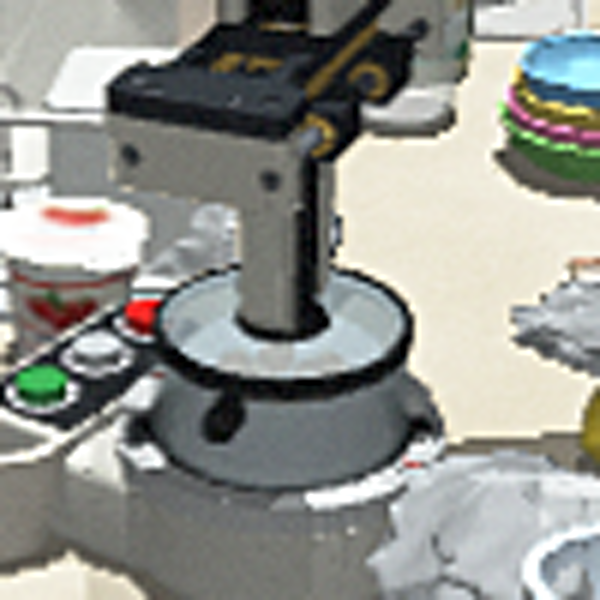

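>>> {"method": "drive_tool", "body": {"commands": [0,0,0,4,255,0,0,0,8,255,0,0,0,11,255,0,0,0,12,255,0,0,0,12,255]}}

```text
time_s: 13.15
ee_pos: [579.3, 153.6, 87.6]
tcp_rot: [0.246, 0.969, 0.0, 0.0]
force: [1.3, 1.7, -1.4]
grip_width: 27.3
```

```bash
python3 go.py;python3 -c "
from h import *
print(env.read_state()['wrist_torque'])"
```

```text
t 13.15 pos [579.3 153.6  87.6] jaw 61.48 tilt [ 7.e-04  3.e-04 -1.e+00] q [-0.52  0.59  0.24  1.99 -0.25  0.58  0.97] F [ 1.3  1.7 -1.4] w 27.3
shift [0. 0. 0.] len 0.0
[ 0.42184569 -0.30079953  0.10324845]
```

>>> {"method": "drive_tool", "body": {"commands": [0,0,0,2,255,0,0,0,4,255,0,0,0,5,255,0,0,0,5,255]}}

```text
time_s: 13.55
ee_pos: [579.3, 153.6, 87.8]
tcp_rot: [0.29, 0.957, 0.0, 0.0]
force: [0.7, 3.9, 1.7]
grip_width: 27.1
```

```bash
python3 go.py;python3 -c "
from h import *
print(env.read_state()['wrist_torque'])
for n in('side',): cap(n,n+'8')
c=load('side8')['img'][:,:,::-1]; cv2.imwrite('pics/s8.png',cv2.resize(c[180:280,280:380],None,fx=6,fy=6,interpolation=cv2.INTER_CUBIC))"
```

```text
t 13.55 pos [579.3 153.6  87.8] jaw 56.34 tilt [ 7.e-04  4.e-04 -1.e+00] q [-0.53  0.6   0.27  2.   -0.28  0.58  0.91] F [0.7 3.9 1.7] w 27.1
shift [0. 0. 0.] len 0.0
[ 0.81604319 -0.19854675  0.29034929]
```

View pics/s8.png

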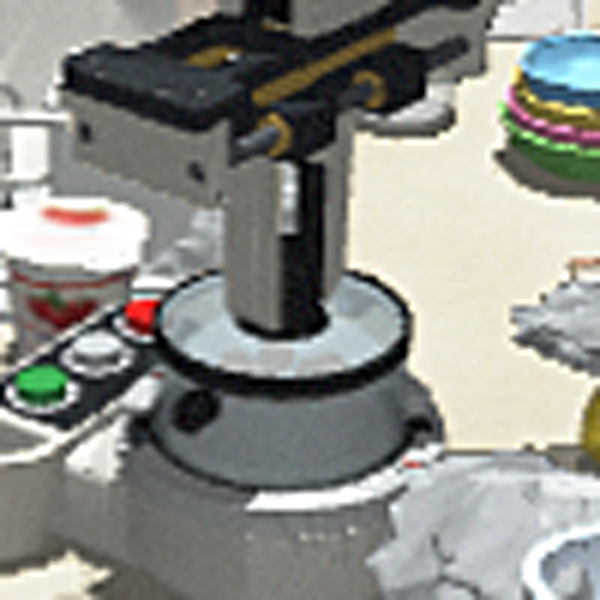

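>>> {"method": "drive_tool", "body": {"commands": [0,0,0,0,180,0,0,0,0,120,0,0,0,0,90,0,0,0,0,90,0,0,0,0,90]}}

```text
time_s: 14.1
ee_pos: [578.7, 152.5, 87.4]
tcp_rot: [0.29, 0.957, -0.0, -0.0]
force: [-0.1, -0.3, -0.4]
grip_width: 55.0
```

>>> {"method": "drive_tool", "body": {"commands": [0,0,-10,0,90,0,0,-30,0,90,0,0,-60,0,90,0,0,-90,0,90,0,0,-110,0,90,0,0,-110,0,90]}}

```text
time_s: 14.7
ee_pos: [580.6, 153.2, 201.0]
tcp_rot: [0.29, 0.957, 0.002, 0.002]
force: [-0.3, -0.5, -0.2]
grip_width: 60.4
```

```bash
python3 go.py 645.5 73.5 197 56;python3 -c "
from h import *
for n in('top','side',): cap(n,n+'9')
c=load('side9')['img'][:,:,::-1]; a=cv2.resize(c[180:280,270:370],None,fx=5,fy=5,interpolation=cv2.INTER_CUBIC)
c=load('top9')['img'][:,:,::-1];cv2.imwrite('pics/s9.png',a);cv2.imwrite('pics/t9.png',cv2.resize(c[160:260,190:290],None,fx=5,fy=5,interpolation=cv2.INTER_CUBIC))"
```

```text
t 14.7 pos [580.6 153.2 201. ] jaw 56.33 tilt [ 0.0049  0.0018 -1.    ] q [-0.59  0.45  0.34  1.9  -0.21  0.81  0.84] F [-0.3 -0.5 -0.2] w 60.4
shift [-98.2 -30.4   4.2] len 103.0
turn 0.33
```

View pics/s9.png

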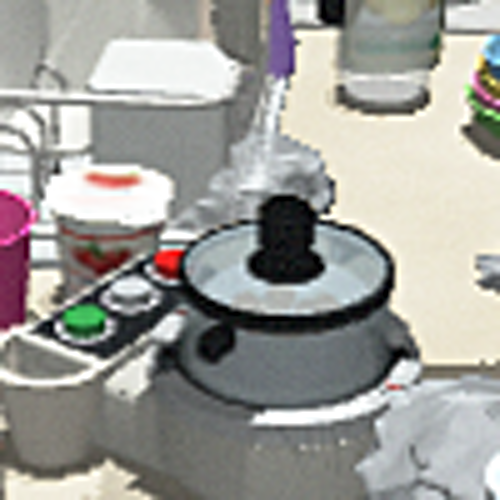

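View pics/t9.png

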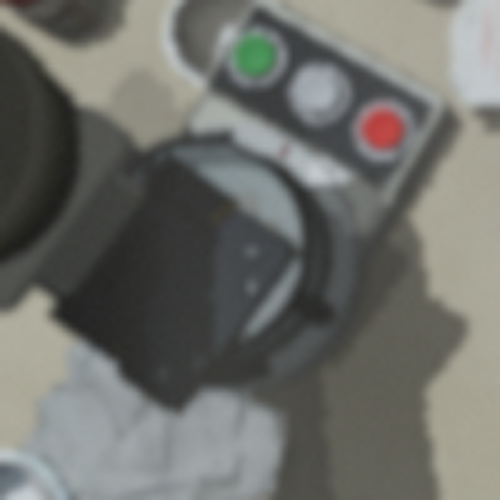

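```bash
python3 -c "
from h import *
t=load('top9'); s=load('side9')
g=lambda x,y:((x+.5)/5-.5+190,(y+.5)/5-.5+160)
c=np.array([579.2,152.5])
for p in [(318,310),(328,312)]:
  P=onz(t,*g(*p),96)[:2]; d=P-c; print(P,np.hypot(*d),np.arctan2(d[1],d[0])+np.pi/2)
# side: wing0 expected pix for yaws
for yaw in(-.4,-.45,-.5,-.55):
  a=yaw+np.pi/2; u=np.array(proj(s,(579+68*np.cos(a),153+68*np.sin(a),94))); print(yaw,((u-(270,180))*5).round(1))
for n,p in [('red',(382,130)),('grey',(318,92)),('green',(256,54))]: print(n,onz(t,*g(*p),68).round(1))
"
```

```text
[552.48941837  95.12068436] 63.291713783467856 -0.43567601046953364
[551.64589515  90.255293  ] 68.07078847350999 -0.41674483098533766
-0.4 [212.3 351. ]
-0.45 [206.  349.1]
-0.5 [200. 347.]
-0.55 [194.2 344.7]
red [645.6  72.6  68. ]
grey [664.2 105.8  68. ]
green [683.  138.2  68. ]
```

```bash
cat > ov.py <<'E'
from h import *
def box(img,c,ctr,yaw,sgn,z0,off,k,col):
    a=yaw+sgn*np.pi/2; er=np.array([np.cos(a),np.sin(a)]); et=np.array([-er[1],er[0]])
    pts=[]
    for dz in(-7,7):
        for t in(-6,6):
            p=np.append(ctr+er*70+et*t,z0+44+dz); pts.append((np.array(proj(c,p))-off+.5)*k-.5)
    q=np.array(pts)[[0,1,3,2]].round().astype(int); cv2.polylines(img,[q],True,col,1)
def crop(c,off,w,h,k): return cv2.resize(c['img'][off[1]:off[1]+h,off[0]:off[0]+w,::-1],None,fx=k,fy=k,interpolation=cv2.INTER_CUBIC)
if __name__=='__main__':
    out=[]
    for tag,ctr,z,ys in [('side0',(521,-145.5),0,(-.01,)),('side9',(579.2,153),50,(-.5,-.4)),]:
        c=load(tag); u=proj(c,(*ctr,z+30)); off=(int(u[0])-25,int(u[1])-25); im=crop(c,off,50,50,8)
        for y,col in zip(ys,[(0,0,255),(0,255,0)]): box(im,c,np.array(ctr),y,1,z,off,8,col)
        out.append(im)
    c=load('top9'); ctr=(579.2,152.5); off=(215,190); im=crop(c,off,50,50,8)
    for y,col in zip((-.5,-.4),[(0,0,255),(0,255,0)]): box(im,c,np.array(ctr),y,-1,50,off,8,col)
    cv2.imwrite('pics/ov.png',np.vstack([np.hstack(out)])); cv2.imwrite('pics/ovt.png',im)
E
python3 ov.py
```

```text
(no output)
```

View pics/ov.png

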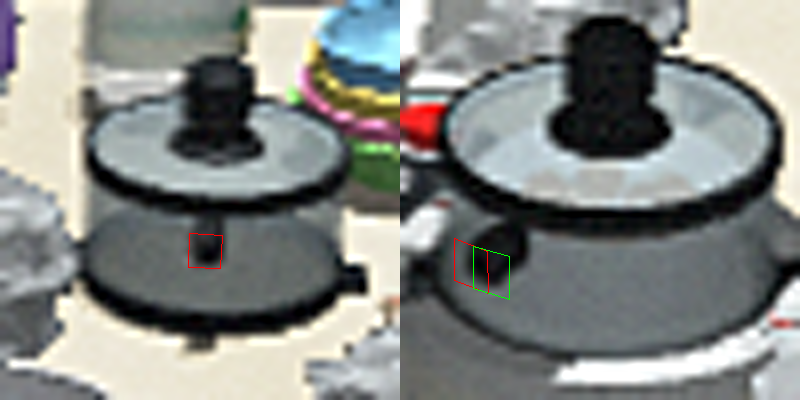

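View pics/ovt.png

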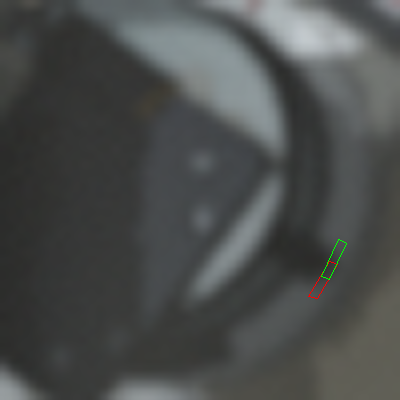

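```bash
python3 -c "
from ov import *
out=[]
for tag,ctr,z,ys in [('side6',(579.5,154),70.4,(.2,.1)),('side7',(579.2,153),50,(-.29,-.2)),('side8',(579.2,153),50,(-.5,-.4))]:
        c=load(tag); u=proj(c,(*ctr,z+30)); off=(int(u[0])-22,int(u[1])-18); im=crop(c,off,44,44,6)
        for y,col in zip(ys,[(0,0,255),(0,255,0)]): box(im,c,np.array(ctr),y,1,z,off,6,col)
        out.append(im)
cv2.imwrite('pics/ov2.png',np.hstack(out))"
```

```text
(no output)
```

View pics/ov2.png

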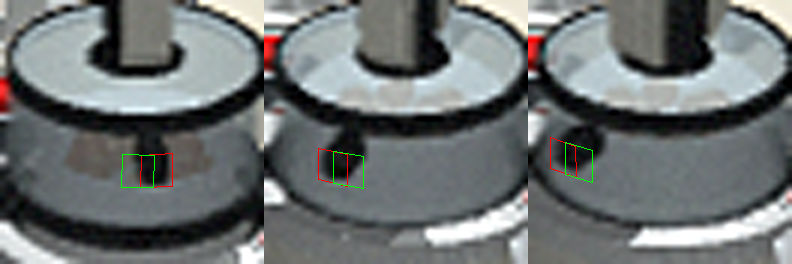

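>>> {"method": "drive_tool", "body": {"commands": [0,0,40,0,90,0,0,80,0,90,0,0,105,0,90,0,0,110,0,90,0,0,110,0,255,0,0,110,0,255,0,0,110,0,255,0,0,110,0,255], "newtons": 60}}

```text
time_s: 15.6
ee_pos: [579.6, 153.4, 88.7]
tcp_rot: [0.289, 0.957, 0.001, 0.001]
force: [0.4, -0.8, -0.4]
grip_width: 32.8
```

>>> {"method": "drive_tool", "body": {"commands": [0,0,0,0,255,0,0,0,0,255,0,0,0,0,255,0,0,0,0,255,0,0,0,0,255], "newtons": 60}}

```text
time_s: 16.1
ee_pos: [579.5, 153.4, 88.5]
tcp_rot: [0.289, 0.957, 0.001, 0.001]
force: [-1.6, 0.6, 6.5]
grip_width: 26.6
```

```bash
python3 go.py; python3 -c "
from h import *
print(env.read_state()['wrist_torque'])"
```

```text
t 16.1 pos [579.5 153.4  88.5] jaw 56.35 tilt [ 1.3e-03  7.0e-04 -1.0e+00] q [-0.54  0.6   0.27  2.   -0.28  0.58  0.91] F [-1.6  0.6  6.5] w 26.6
shift [0. 0. 0.] len 0.0
[-0.0938343   0.22649079  0.06347997]
```

>>> {"method": "drive_tool", "body": {"commands": [0,0,0,2,255,0,0,0,4,255,0,0,0,6,255,0,0,0,6,255]}}

```text
time_s: 16.5
ee_pos: [580.2, 153.9, 88.5]
tcp_rot: [0.339, 0.941, 0.001, 0.001]
force: [0.9, 1.4, 7.6]
grip_width: 27.0
```

```bash
python3 go.py; python3 -c "
from h import *
print(env.read_state()['wrist_torque'])"
```

```text
t 16.5 pos [580.2 153.9  88.5] jaw 50.32 tilt [ 2.6e-03  9.0e-04 -1.0e+00] q [-0.56  0.6   0.3   2.   -0.31  0.59  0.84] F [0.9 1.4 7.6] w 27.0
shift [0. 0. 0.] len 0.0
[ 0.24755427 -0.16004436  0.2235058 ]
```

>>> {"method": "drive_tool", "body": {"commands": [0,0,0,2,255,0,0,0,4,255,0,0,0,5,255,0,0,0,5,255]}}

```text
time_s: 16.9
ee_pos: [580.0, 154.2, 88.5]
tcp_rot: [0.38, 0.925, 0.001, 0.001]
force: [0.2, 1.8, 7.4]
grip_width: 26.9
```

```bash
python3 go.py;python3 -c "
from ov import *
print(env.read_state()['wrist_torque'])
cap('side','side10'); out=[]
for tag,ctr,z,ys in [('side9',(579.2,153),50,(-.5,-.4)),('side10',(579.2,153),50,(-.5,-.4))]:
        c=load(tag); u=proj(c,(*ctr,z+30)); off=(int(u[0])-22,int(u[1])-18); im=crop(c,off,44,44,8)
        out.append(im)
cv2.imwrite('pics/ov3.png',np.hstack(out))"
```

```text
t 16.9 pos [580.  154.2  88.5] jaw 45.38 tilt [ 0.0024  0.0011 -1.    ] q [-0.57  0.6   0.33  2.   -0.34  0.59  0.77] F [0.2 1.8 7.4] w 26.9
shift [0. 0. 0.] len 0.0
[ 0.40985091 -0.14957126  0.45896613]
```

View pics/ov3.png

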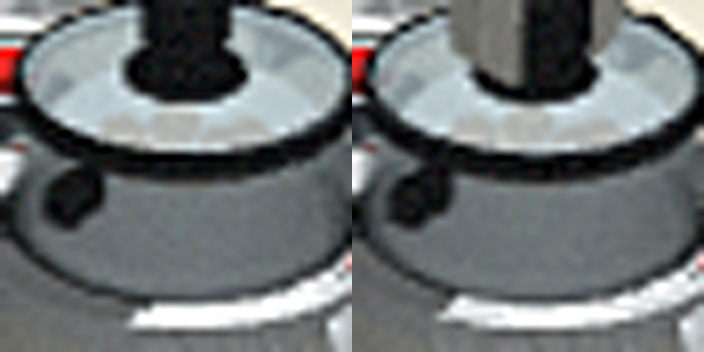

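>>> {"method": "drive_tool", "body": {"commands": [0,0,0,2,255,0,0,0,4,255,0,0,0,6,255,0,0,0,8,255,0,0,0,8,255]}}

```text
time_s: 17.45
ee_pos: [580.7, 153.6, 88.6]
tcp_rot: [0.444, 0.896, 0.001, 0.001]
force: [1.5, 0.2, 5.6]
grip_width: 26.8
```

```bash
python3 go.py;python3 -c "
from ov import *
print(env.read_state()['wrist_torque'])
cap('side','side11'); out=[]
for tag,ctr,z,ys in [('side10',(579.2,153),50,(-.5,-.4)),('side11',(579.2,153),50,(-.5,-.4))]:
        c=load(tag); u=proj(c,(*ctr,z+30)); off=(int(u[0])-22,int(u[1])-18); im=crop(c,off,44,44,8); print(off)
        if tag=='side11': box(im,c,np.array(ctr),-.5,1,z,off,8,(0,0,255))
        out.append(im)
cv2.imwrite('pics/ov4.png',np.hstack(out))"
```

```text
t 17.45 pos [580.7 153.6  88.6] jaw 37.31 tilt [ 3.5e-03  6.0e-04 -1.0e+00] q [-0.6   0.61  0.37  2.   -0.38  0.6   0.68] F [1.5 0.2 5.6] w 26.8
shift [0. 0. 0.] len 0.0
[ 0.09898084 -0.48232421  0.29681328]
(304, 224)
(304, 224)
```

View pics/ov4.png

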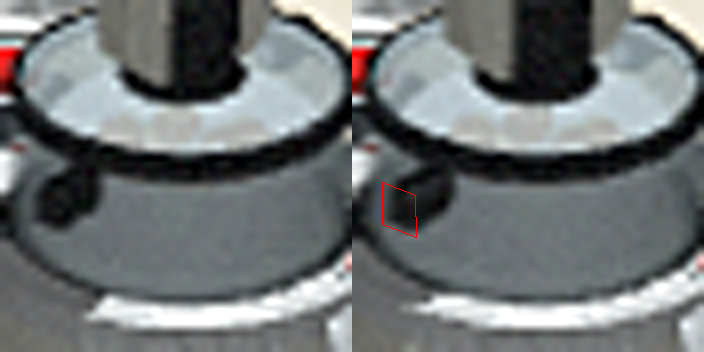

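>>> {"method": "drive_tool", "body": {"commands": [0,0,0,0,180,0,0,0,0,120,0,0,0,0,90,0,0,0,0,90,0,0,-10,0,90,0,0,-40,0,90,0,0,-80,0,90,0,0,-110,0,90]}}

```text
time_s: 18.3
ee_pos: [579.2, 152.7, 200.0]
tcp_rot: [0.444, 0.896, 0.0, 0.0]
force: [1.4, 0.2, 0.6]
grip_width: 60.0
```

```bash
python3 go.py 645.5 73.8 190 37
```

```text
t 18.3 pos [579.2 152.7 200. ] jaw 37.3 tilt [ 8.e-04 -0.e+00 -1.e+00] q [-0.67  0.47  0.47  1.91 -0.28  0.82  0.59] F [1.4 0.2 0.6] w 60.0
shift [-103.     4.9   10.1] len 104.0
turn 0.3
```

>>> {"method": "drive_tool", "body": {"commands": [-15,-36,0,0,255,-30,-72,0,0,255,-45,-108,0,0,255,-59,-143,0,0,255,-59,-143,0,0,255], "newtons": 20}}

```text
time_s: 18.8
ee_pos: [498.2, 15.1, 198.5]
tcp_rot: [0.446, 0.895, -0.0, -0.0]
force: [0.1, -0.6, 0.4]
grip_width: 24.8
```

```bash
python3 go.py 645.5 73.8 150 37;python3 -c "
from ov import *
for n in('top','side'): cap(n,n+'12')
c=load('top12'); off=(195,165); im=crop(c,off,90,80,8)
for y,col in((-.5,(0,0,255)),(-.4,(0,255,0))):
  for s in(1,-1): box(im,c,np.array([579.2,152.3]),y,s,50,off,8,col)
cv2.imwrite('pics/t12.png',im)
c=load('side12'); off=(300,224); im=crop(c,off,60,50,10)
box(im,c,np.array([579.2,153]),-.5,1,50,off,10,(0,0,255)); cv2.imwrite('pics/s12.png',im)"
```

```text
t 18.8 pos [498.2  15.1 198.5] jaw 36.99 tilt [-9.e-04 -3.e-04 -1.e+00] q [-0.51  0.35  0.49  2.12 -0.25  0.72  0.79] F [ 0.1 -0.6  0.4] w 24.8
shift [-41.7 153.   48.3] len 166.0
turn -0.01
```

View pics/t12.png

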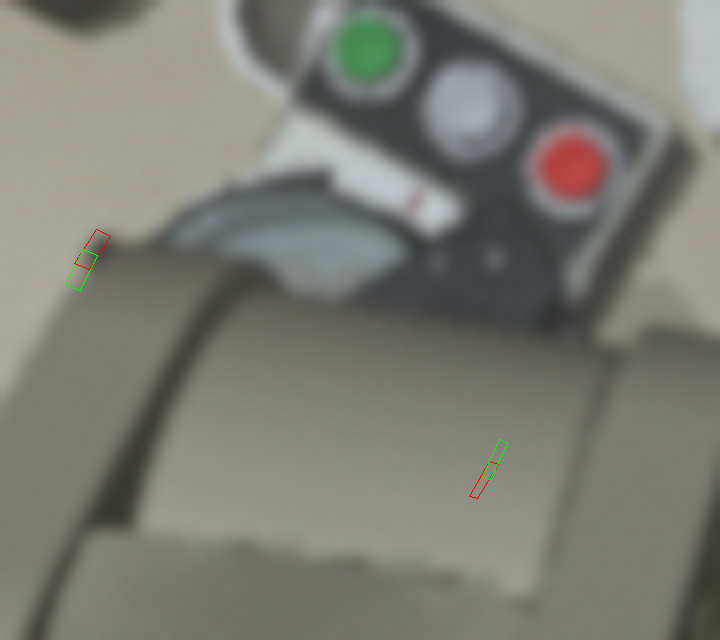

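View pics/s12.png

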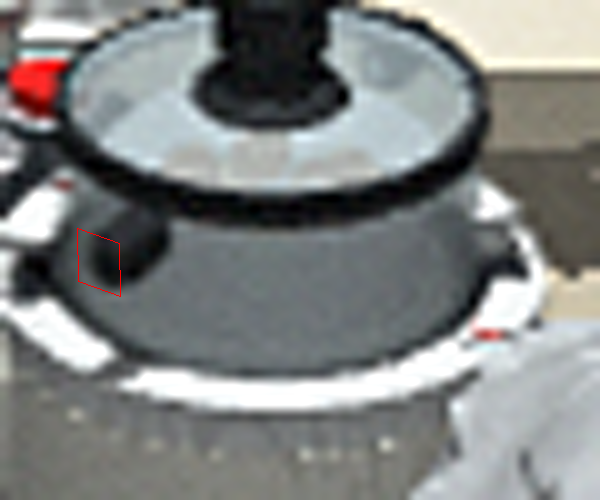

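>>> {"method": "drive_tool", "body": {"commands": [-31,-30,0,0,255,-62,-60,0,0,255,-93,-90,0,0,255,-124,-120,0,0,255,-155,-151,0,0,255,-155,-151,0,0,255]}}

```text
time_s: 19.5
ee_pos: [475.1, -200.6, 198.2]
tcp_rot: [0.446, 0.895, -0.001, 0.001]
force: [-0.0, 0.1, -0.2]
grip_width: 0.5
```

```bash
python3 go.py 645.5 73.8 150 37;python3 -c "
from ov import *
for n in('top',): cap(n,n+'13')
c=load('top13'); off=(195,165); im=crop(c,off,90,80,8)
for y,col in((-.5,(0,0,255)),(-.4,(0,255,0))):
  for s in(1,-1): box(im,c,np.array([579.2,152.3]),y,s,50,off,8,col)
cv2.imwrite('pics/t13.png',im)"
```

```text
t 19.5 pos [ 475.1 -200.6  198.2] jaw 36.99 tilt [ 0.0013 -0.0028 -1.    ] q [-0.08  0.37  0.5   2.09 -0.26  0.74  1.23] F [-0.   0.1 -0.2] w 0.5
shift [116.8 301.2  47.6] len 327.0
turn -0.01
```

View pics/t13.png

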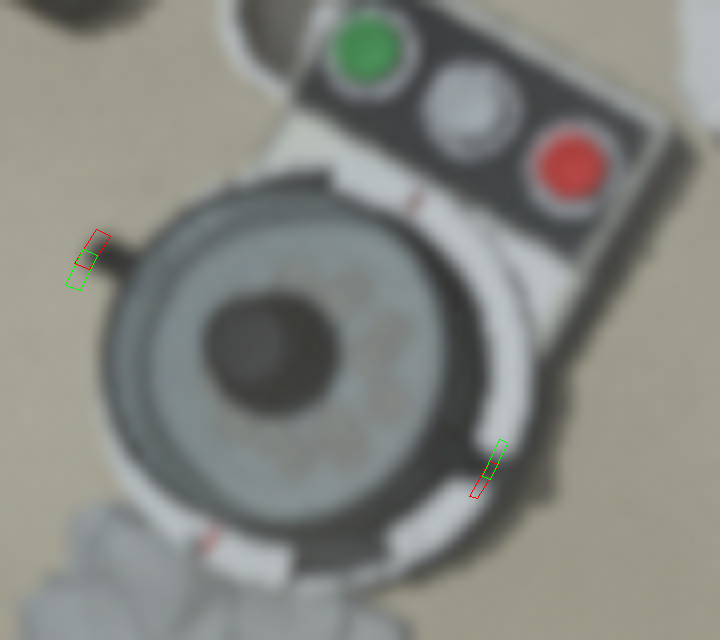

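```bash
python3 -c "
from ov import *
c=load('top13'); off=(195,165)
im=c['img'][:,:,::-1]
a=cv2.resize(im[188:208,200:220],None,fx=20,fy=20,interpolation=cv2.INTER_CUBIC);b=cv2.resize(im[212:232,246:266],None,fx=20,fy=20,interpolation=cv2.INTER_CUBIC)
for y,col in((-.5,(0,0,255)),(-.4,(0,255,0))):
  box(a,c,np.array([579.2,152.3]),y,1,50,(200,188),20,col); box(b,c,np.array([579.2,152.3]),y,-1,50,(246,212),20,col)
cv2.imwrite('pics/w.png',np.hstack([a,b]))
g=lambda x,y:((x+.5)/8-.5+195,(y+.5)/8-.5+165)
A=onz(c,*g(93,248),95);B=onz(c,*g(497,460),95); d=(A-B)[:2]; print(A,B,np.hypot(*d),np.arctan2(d[1],d[0])-np.pi/2,(A+B)/2)
K=onz(c,*g(270,352),142);print(K)
"
```

```text
[613.10196144 213.23051701  95.        ] [551.64732405  86.84551337  95.        ] 140.5341296667646 -0.45258677346570275 [582.37464275 150.03801519  95.        ]
[577.98021617 144.9604431  142.        ]
```

View pics/w.png

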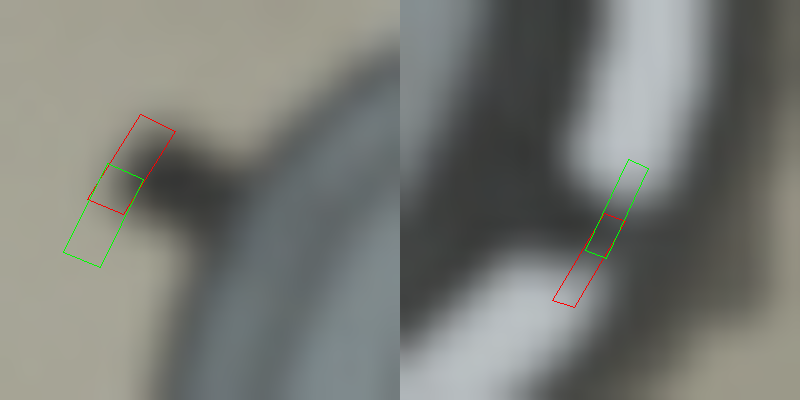

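```bash
python3 go.py 580.7 77.6 190 -25
```

```text
t 19.55 pos [ 475.5 -197.5  197.8] jaw 37.12 tilt [ 6.e-04 -1.e-03 -1.e+00] q [-0.08  0.37  0.5   2.09 -0.26  0.74  1.23] F [-0.1  1.7 -0.1] w 0.5
shift [155.9 249.9   7.6] len 295.0
turn 62.12
```

>>> {"method": "drive_tool", "body": {"commands": [19,31,0,8,255,39,62,0,16,255,58,93,0,24,255,78,124,0,32,255,98,156,0,40,255,117,187,0,48,255,137,218,0,56,255,156,249,0,62,255]}}

```text
time_s: 20.35
ee_pos: [578.6, 84.6, 197.3]
tcp_rot: [0.842, 0.539, -0.0, -0.0]
force: [0.0, -0.1, 0.7]
grip_width: 0.5
```

>>> {"method": "drive_tool", "body": {"commands": [0,0,0,0,255,0,0,0,0,255]}}

```text
time_s: 20.55
ee_pos: [578.2, 82.9, 196.9]
tcp_rot: [0.84, 0.542, -0.001, -0.0]
force: [-0.3, -0.2, -0.7]
grip_width: 0.3
```

```bash
python3 go.py 580.7 77.6 56 -27.5; python3 -c "
from h import *
cap('side','side14');c=load('side14')['img'][:,:,::-1]; cv2.imwrite('pics/s14.png',cv2.resize(c[100:280,240:400],None,fx=4,fy=3.3))"
```

```text
t 20.55 pos [578.2  82.9 196.9] jaw -24.31 tilt [-1.e-03 -5.e-04 -1.e+00] q [-0.77  0.53  0.8   1.96 -0.5   0.86 -0.12] F [-0.3 -0.2 -0.7] w 0.3
shift [ -3.7   4.6 140.9] len 141.0
turn 3.19
```

View pics/s14.png

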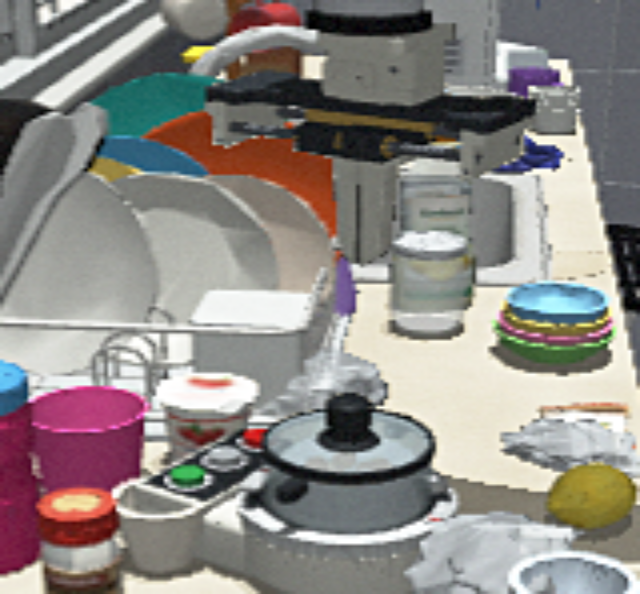

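>>> {"method": "drive_tool", "body": {"commands": [-4,5,20,0,255,-4,5,50,2,255,-4,5,90,3,255,-4,5,120,3,255,-4,5,135,3,255,-4,5,141,3,255,-4,5,141,3,255]}}

```text
time_s: 21.3
ee_pos: [581.4, 73.5, 56.8]
tcp_rot: [0.856, 0.517, 0.0, -0.0]
force: [-0.6, 0.1, 0.8]
grip_width: 0.3
```

```bash
python3 go.py 570 83 56 -27.5; python3 -c "
from h import *
cap('side','side15');c=load('side15')['img'][:,:,::-1]; cv2.imwrite('pics/s15.png',cv2.resize(c[160:280,260:380],None,fx=5,fy=5))"
```

```text
t 21.3 pos [581.4  73.5  56.8] jaw -27.69 tilt [ 1.e-04  1.e-04 -1.e+00] q [-0.62  0.7   0.62  2.06 -0.72  0.6   0.02] F [-0.6  0.1  0.8] w 0.3
shift [  3.1 -14.6   0.8] len 15.0
turn -0.19
```

View pics/s15.png

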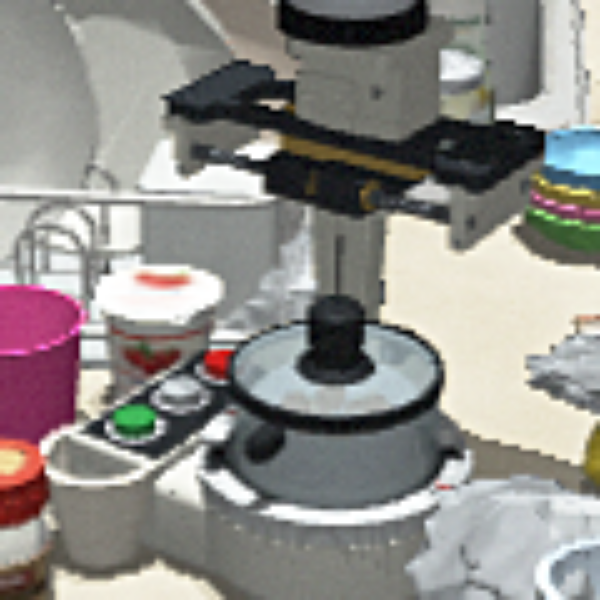

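>>> {"method": "drive_tool", "body": {"commands": [3,-3,0,0,255,3,-7,0,0,255,3,-11,0,0,255,3,-13,0,0,255,3,-13,0,0,255]}}

```text
time_s: 21.85
ee_pos: [570.8, 83.1, 56.8]
tcp_rot: [0.855, 0.518, 0.0, -0.0]
force: [0.4, 0.0, 0.2]
grip_width: 0.4
```

>>> {"method": "drive_tool", "body": {"commands": [0,-1,0,0,255,0,-2,0,0,255,0,-3,0,0,255,0,-3,0,0,255]}}

```text
time_s: 22.25
ee_pos: [568.4, 84.1, 56.5]
tcp_rot: [0.856, 0.518, -0.0, -0.0]
force: [0.5, 0.3, -0.3]
grip_width: 0.2
```

```bash
python3 go.py 570 83 56 -27.5
```

```text
t 22.25 pos [568.4  84.1  56.5] jaw -27.66 tilt [-1.e-04 -0.e+00 -1.e+00] q [-0.64  0.69  0.61  2.08 -0.73  0.59  0.01] F [ 0.5  0.3 -0.3] w 0.2
shift [-0.2  1.9  0.5] len 2.0
turn -0.16
```

>>> {"method": "drive_tool", "body": {"commands": [0,-1,0,0,255,0,-2,0,0,255,0,-2,0,0,255]}}

```text
time_s: 22.55
ee_pos: [566.8, 85.0, 56.6]
tcp_rot: [0.856, 0.518, 0.0, 0.0]
force: [-0.6, -0.1, -0.6]
grip_width: 0.5
```

>>> {"method": "drive_tool", "body": {"commands": [0,-1,0,0,255,0,-2,0,0,255,0,-2,0,0,255]}}

```text
time_s: 22.85
ee_pos: [566.2, 85.4, 56.9]
tcp_rot: [0.856, 0.517, 0.001, 0.001]
force: [4.6, -1.7, -0.8]
grip_width: -0.2
```

>>> {"method": "drive_tool", "body": {"commands": [0,-1,0,0,255,0,-2,0,0,255,0,-2,0,0,255]}}

```text
time_s: 23.15
ee_pos: [565.7, 85.5, 57.3]
tcp_rot: [0.856, 0.517, 0.002, 0.002]
force: [6.8, -4.1, 0.4]
grip_width: 0.8
```

```bash
python3 go.py 570 83 56 -27.5; python3 -c "
from h import *
cap('side','side16');cap('top','top16');c=load('side16')['img'][:,:,::-1]; a=cv2.resize(c[160:280,260:380],None,fx=5,fy=5);cv2.imwrite('pics/s16.png',a)
c=load('top16')['img'][:,:,::-1]; a=cv2.resize(c[160:260,190:290],None,fx=5,fy=5);cv2.imwrite('pics/t16.png',a)"
```

```text
t 23.15 pos [565.7  85.5  57.3] jaw -27.72 tilt [ 0.0048 -0.0017 -1.    ] q [-0.65  0.69  0.61  2.09 -0.73  0.58  0.01] F [ 6.8 -4.1  0.4] w 0.8
shift [-0.2  5.   1.3] len 5.0
turn -0.22
```

View pics/s16.png

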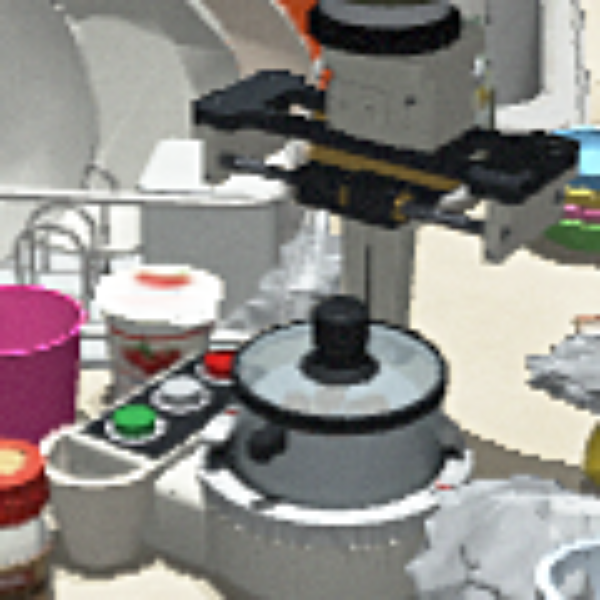

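View pics/t16.png

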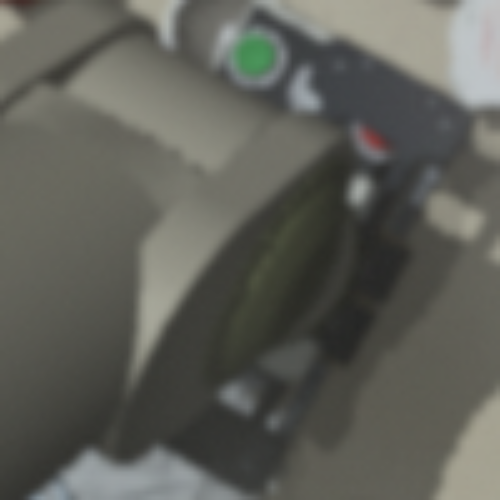

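>>> {"method": "drive_tool", "body": {"commands": [0,-1,0,0,255,0,-2,0,0,255,0,-3,0,0,255,0,-3,0,0,255]}}

```text
time_s: 23.65
ee_pos: [565.4, 85.9, 57.8]
tcp_rot: [0.856, 0.517, 0.003, 0.004]
force: [11.5, -7.3, 0.8]
grip_width: 0.4
```

```bash
python3 go.py
```

```text
t 23.65 pos [565.4  85.9  57.8] jaw -27.78 tilt [ 0.0092 -0.0033 -1.    ] q [-0.65  0.69  0.61  2.1  -0.73  0.57  0.01] F [11.5 -7.3  0.8] w 0.4
shift [0. 0. 0.] len 0.0
```

>>> {"method": "drive_tool", "body": {"commands": [0,6,0,0,255,0,15,0,0,255,0,25,0,0,255,0,25,-20,0,255,0,25,-60,0,255,0,25,-100,0,255,0,25,-140,0,255,0,25,-140,0,255]}}

```text
time_s: 24.45
ee_pos: [585.1, 76.1, 200.9]
tcp_rot: [0.856, 0.517, 0.003, 0.001]
force: [0.3, -0.9, -0.5]
grip_width: 0.6
```

```bash
python3 go.py 645.3 73.3 150 61; python3 -c "
from fit import *
s=load('side16'); 
for p in [(495,250),(495,235),(500,200),(300,190),(380,300),(370,205)]:
  print(p,pix(s,p[0]//5+260,p[1]//5+160).round(1))
P=np.vstack([cloud(load('top0')).reshape(-1,3),cloud(load('side0')).reshape(-1,3)])
for n,k in(('red',(645.3,73.3)),('green',(682.5,139))):
  for j in (61,45,30,75,90,105,120,151):
    e=np.array([np.cos(np.radians(j)),np.sin(np.radians(j))]); d=P[:,:2]-k; a=d@e; b=d@np.array([-e[1],e[0]])
    m=(abs(a)<102)&(abs(b)<46)&(P[:,2]<400); q=P[m]; o=np.sort(q[:,2])[-6:]; i=np.argsort(q[:,2])[-3]; print(n,j,o.round(0),q[i].round(0))
"
```

```text
t 24.45 pos [585.1  76.1 200.9] jaw -27.68 tilt [ 0.0059  0.0014 -1.    ] q [-0.77  0.54  0.83  1.95 -0.52  0.87 -0.15] F [ 0.3 -0.9 -0.5] w 0.6
shift [25.3 54.4 51.3] len 79.0
turn -88.68
(495, 250) [503.3 154.3 173.3]
(495, 235) [503.6 152.6 180.2]
(500, 200) [502.1 157.8 200.3]
(300, 190) [600.1 106.1 178.6]
(380, 300) [559.9  97.5 116.2]
(370, 205) [564.1 125.2 180.6]
red 61 [ 73.  74.  74.  74. 106. 111.] [660.  30.  74.]
red 45 [72. 73. 73. 74. 74. 74.] [649.  79.  74.]
red 30 [314. 316. 316. 317. 317. 319.] [755.  87. 317.]
red 75 [113. 114. 114. 114. 114. 114.] [659. -34. 114.]
red 90 [112. 112. 112. 113. 113. 113.] [683. -25. 113.]
red 105 [112. 112. 112. 113. 113. 113.] [663. -27. 113.]
red 120 [113. 113. 113. 114. 114. 114.] [656. -34. 114.]
red 151 [93. 93. 93. 93. 94. 95.] [617. 136.  93.]
green 61 [105. 105. 105. 106. 107. 109.] [714. 237. 106.]
green 45 [154. 154. 156. 156. 157. 158.] [781. 175. 156.]
green 30 [159. 160. 160. 160. 161. 161.] [787. 158. 160.]
green 75 [ 90.  92.  94.  96.  96. 105.] [724. 233.  96.]
green 90 [107. 107. 107. 108. 109. 109.] [723. 239. 108.]
green 105 [76. 76. 76. 77. 77. 77.] [728.  60.  77.]
green 120 [332. 332. 332. 333. 333. 334.] [762.  93. 333.]
green 151 [333. 333. 333. 333. 334. 334.] [764.  89. 333.]
```

>>> {"method": "drive_tool", "body": {"commands": [3,7,0,-8,255,6,14,0,-16,255,10,21,0,-24,255,13,28,0,-32,255,16,35,0,-40,255,19,42,0,-48,255,22,49,0,-56,255,25,54,0,-64,255]}}

```text
time_s: 25.25
ee_pos: [642.0, 73.5, 195.5]
tcp_rot: [0.449, 0.894, -0.0, -0.001]
force: [0.2, -0.2, -0.5]
grip_width: 0.5
```

>>> {"method": "drive_tool", "body": {"commands": [0,0,0,-8,255,0,0,0,-16,255,0,0,0,-24,255,0,0,0,-24.5,255,0,0,0,-24.5,255]}}

```text
time_s: 25.75
ee_pos: [641.8, 73.4, 195.9]
tcp_rot: [0.254, 0.967, -0.0, -0.001]
force: [0.5, -0.2, -0.4]
grip_width: 0.5
```

```bash
python3 go.py 645.3 73.3 60 61; python3 -c "
from h import *
cap('side','side17');c=load('side17')['img'][:,:,::-1]; a=cv2.resize(c[120:280,230:390],None,fx=4,fy=4);cv2.imwrite('pics/s17.png',a)"
```

```text
t 25.75 pos [641.8  73.4 195.9] jaw 60.62 tilt [-1.2e-03  2.0e-04 -1.0e+00] q [-0.43  0.52  0.35  1.8  -0.22  0.86  1.08] F [ 0.5 -0.2 -0.4] w 0.5
shift [ -3.3   1.6 135.9] len 136.0
turn -0.38
```

View pics/s17.png

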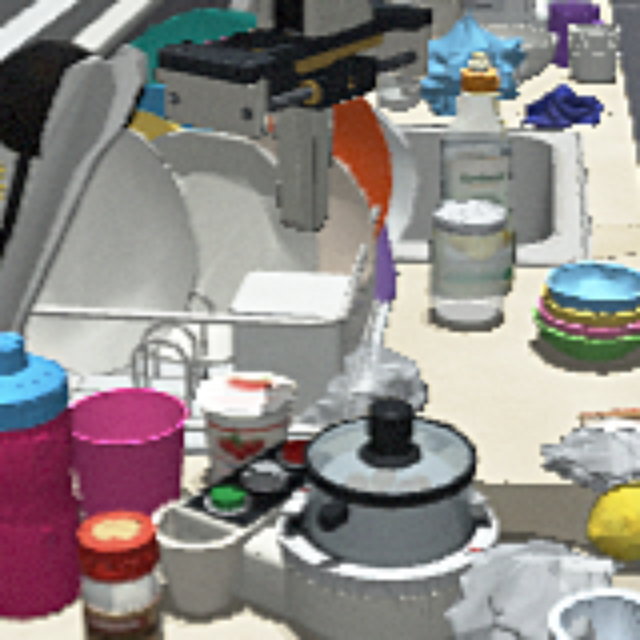

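>>> {"method": "drive_tool", "body": {"commands": [-3,2,20,0,255,-3,2,60,0,255,-3,2,100,0,255,-3,2,125,0,255,-3,2,135,0,255,-3,2,140,0,255,-3,2,140,0,255]}}

```text
time_s: 26.5
ee_pos: [646.0, 74.0, 56.8]
tcp_rot: [0.252, 0.968, -0.0, 0.0]
force: [-1.3, -0.4, -0.5]
grip_width: 0.4
```

```bash
python3 go.py 645.3 73.3 45 61; python3 -c "
from h import *
c=cap('side','side18');a=cv2.resize(c['img'][180:260,260:340,::-1],None,fx=7,fy=7);cv2.imwrite('pics/s18.png',a)
c=cap('top','top18');a=cv2.resize(c['img'][150:230,215:295,::-1],None,fx=7,fy=7);cv2.imwrite('pics/t18.png',a)"
```

```text
t 26.5 pos [646.   74.   56.8] jaw 60.79 tilt [ 3.e-04 -2.e-04 -1.e+00] q [-0.37  0.69  0.27  1.89 -0.3   0.6   1.15] F [-1.3 -0.4 -0.5] w 0.4
shift [ 0.3 -1.  11.8] len 12.0
turn -0.21
```

View pics/s18.png

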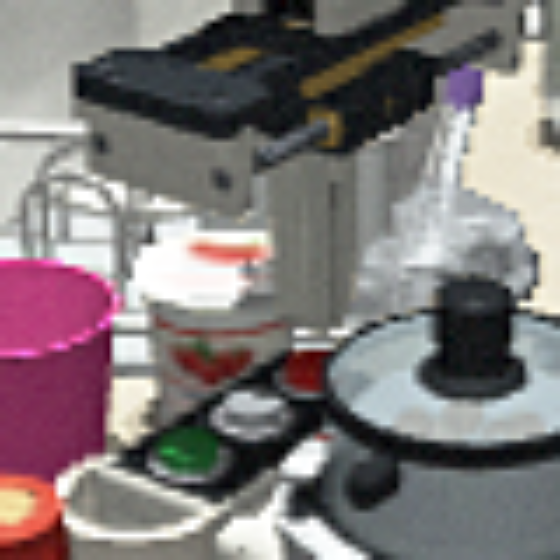

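View pics/t18.png

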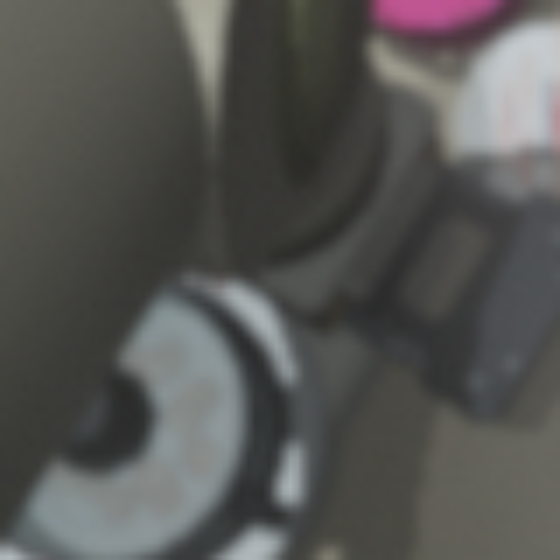

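>>> {"method": "drive_tool", "body": {"commands": [0,-1,6,0,255,0,-1,11,0,255,0,-1,13,0,255,0,-1,14,0,255,0,-1,14,0,255]}}

```text
time_s: 27.1
ee_pos: [645.1, 73.1, 42.4]
tcp_rot: [0.252, 0.968, -0.0, -0.0]
force: [0.3, -0.5, 0.2]
grip_width: 0.4
```

>>> {"method": "drive_tool", "body": {"commands": [0,0,1,0,255,0,0,2,0,255,0,0,2,0,255]}}

```text
time_s: 27.4
ee_pos: [645.2, 73.1, 40.6]
tcp_rot: [0.252, 0.968, 0.0, 0.0]
force: [-0.8, 0.7, 2.2]
grip_width: 0.4
```

```bash
python3 go.py
```

```text
t 27.4 pos [645.2  73.1  40.6] jaw 60.85 tilt [ 1.e-04 -0.e+00 -1.e+00] q [-0.36  0.71  0.26  1.9  -0.31  0.57  1.16] F [-0.8  0.7  2.2] w 0.4
shift [0. 0. 0.] len 0.0
```

>>> {"method": "drive_tool", "body": {"commands": [0,0,2,0,255,0,0,4,0,255,0,0,5,0,255,0,0,6,0,255,0,0,6,0,255]}}

```text
time_s: 27.9
ee_pos: [645.4, 73.1, 36.8]
tcp_rot: [0.252, 0.968, 0.001, 0.0]
force: [-6.5, 0.7, 25.7]
grip_width: 0.7
```

```bash
python3 go.py
```

```text
t 27.9 pos [645.4  73.1  36.8] jaw 60.83 tilt [ 0.001  0.001 -1.   ] q [-0.36  0.71  0.25  1.91 -0.31  0.56  1.16] F [-6.5  0.7 25.7] w 0.7
shift [0. 0. 0.] len 0.0
```

>>> {"method": "drive_tool", "body": {"commands": [0,0,-10,0,255,0,0,-30,0,255,0,0,-50,0,255,0,25,-50,0,255,0,55,-50,0,255,0,76,-50,0,255,0,76,-50,0,255,0,76,-50,0,255]}}

```text
time_s: 28.7
ee_pos: [681.8, 139.4, 84.0]
tcp_rot: [0.251, 0.968, -0.0, -0.0]
force: [0.2, -0.9, 0.4]
grip_width: 0.1
```

```bash
python3 go.py 682.5 139 42 61; python3 -c "
from h import *
c=cap('side','side19');a=cv2.resize(c['img'][170:270,250:350,::-1],None,fx=6,fy=6);cv2.imwrite('pics/s19.png',a)"
```

```text
t 28.7 pos [681.8 139.4  84. ] jaw 60.88 tilt [-6.e-04 -7.e-04 -1.e+00] q [-0.47  0.7   0.3   1.77 -0.29  0.72  1.05] F [ 0.2 -0.9  0.4] w 0.1
shift [-0.8  0.  42. ] len 42.0
turn -0.12
```

View pics/s19.png

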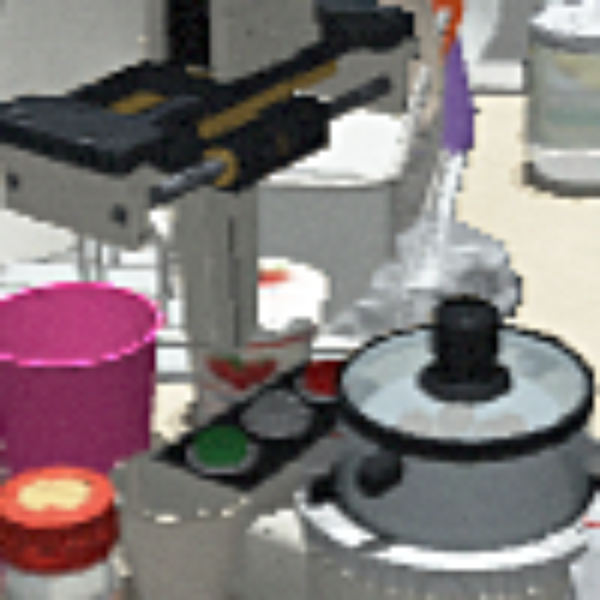

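>>> {"method": "drive_tool", "body": {"commands": [-1,0,15,0,255,-1,0,30,0,255,-1,0,38,0,255,-1,0,41,0,255,-1,0,42,0,255,-1,0,43,0,255,-1,0,44,0,255,-1,0,44,0,255]}}

```text
time_s: 29.55
ee_pos: [683.4, 138.9, 40.9]
tcp_rot: [0.252, 0.968, 0.0, 0.0]
force: [-0.2, -0.9, 1.3]
grip_width: 0.5
```

```bash
python3 go.py
```

```text
t 29.55 pos [683.4 138.9  40.9] jaw 60.84 tilt [ 7.e-04  0.e+00 -1.e+00] q [-0.45  0.75  0.28  1.79 -0.32  0.64  1.07] F [-0.2 -0.9  1.3] w 0.5
shift [0. 0. 0.] len 0.0
```

>>> {"method": "drive_tool", "body": {"commands": [0,0,2,0,255,0,0,4,0,255,0,0,5,0,255,0,0,6.5,0,255,0,0,6.5,0,255]}}

```text
time_s: 30.05
ee_pos: [683.6, 139.0, 36.9]
tcp_rot: [0.252, 0.968, 0.001, 0.001]
force: [-7.9, -1.7, 25.7]
grip_width: 0.7
```

```bash
python3 go.py
```

```text
t 30.05 pos [683.6 139.   36.9] jaw 60.83 tilt [ 0.0014  0.0011 -1.    ] q [-0.45  0.76  0.27  1.79 -0.32  0.63  1.07] F [-7.9 -1.7 25.7] w 0.7
shift [0. 0. 0.] len 0.0
```

Bottomed out. Release and move clear.

>>> {"method": "drive_tool", "body": {"commands": [0,0,-10,0,255,0,0,-40,0,255,0,0,-80,0,255,0,0,-120,0,255,0,0,-160,0,255,0,0,-160,0,255]}}

```text
time_s: 30.65
ee_pos: [686.2, 139.4, 199.9]
tcp_rot: [0.252, 0.968, 0.002, 0.004]
force: [0.5, 0.5, -0.1]
grip_width: 0.7
```

>>> {"method": "drive_tool", "body": {"commands": [0,-40,0,0,255,20,-80,0,0,255,40,-120,0,0,255,60,-160,0,0,255,80,-200,0,0,255,95,-240,0,0,255,95,-280,0,0,255,95,-300,0,0,255]}}

```text
time_s: 31.45
ee_pos: [451.6, -78.7, 193.9]
tcp_rot: [0.253, 0.968, -0.0, -0.0]
force: [0.6, 0.2, -0.6]
grip_width: 0.8
```

```bash
python3 go.py; python3 -c "
from ov import *
c=cap('side','side20');a=cv2.resize(c['img'][170:270,250:350,::-1],None,fx=6,fy=6);cv2.imwrite('pics/s20.png',a)
c=cap('top','top20');off=(195,165); im=crop(c,off,90,80,8)
for s in(1,-1): box(im,c,np.array([579.2,152.3]),-.5,s,50,off,8,(0,0,255))
cv2.imwrite('pics/t20.png',im)
for n,p in [('red',(645.5,73)),('grey',(664.5,105.5)),('green',(682.5,138.5))]:
  for t in('top0','top20'):
    k=load(t); u=proj(k,(*p,68)); v=[int(round(a)) for a in u]; d=k['depth'][v[1]-1:v[1]+2,v[0]-1:v[0]+2]; print(n,t,pix(k,*v).round(1))
"
```

```text
t 31.45 pos [451.6 -78.7 193.9] jaw 60.73 tilt [-5.e-04 -0.e+00 -1.e+00] q [-0.26  0.29  0.39  2.2  -0.18  0.67  1.32] F [ 0.6  0.2 -0.6] w 0.8
shift [0. 0. 0.] len 0.0
red top0 [644.6  72.6  67.7]
red top20 [644.8  72.8  66.4]
grey top0 [664.1 106.2  68.6]
grey top20 [664.  106.1  69. ]
green top0 [681.4 137.5  68.7]
green top20 [681.6 137.7  67.7]
```

View pics/s20.png

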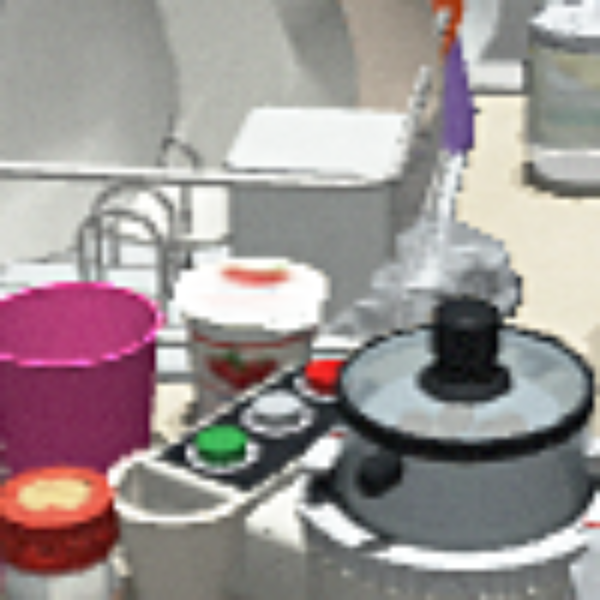

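View pics/t20.png

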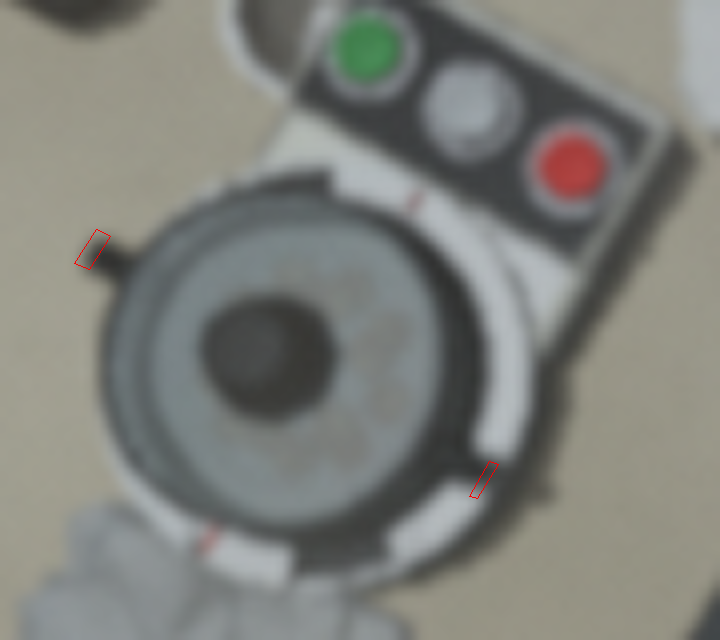

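```bash
python3 -c "
from station import env
print(env.sign_off())"
```

```text
the job is handed in; nothing more can be done
None
```

The cover is on the bowl and turned clockwise to its stop. I then pressed the red key and after it the green key, and handed the job in at about 31.5 s of the 61 s allowed.

**Grasp:** The first try closed on nothing and only touched the knob's top. In the side camera the fingertips sit about 27 mm above the reported TCP, which disagrees with the interface text. I allowed for this and the second grasp held.

**Cover:** The lugs went into the notches with almost no force, and the cover seated at about 50 mm. While I turned it by the knob the fingers slipped, and the pictures suggested it was up to 0.1 rad short. I gripped again at 60 N and turned further, then pushed on a wing with the closed fingers. It held against about 14 N with almost no movement. In the last top picture the wings match the locked angle, within the roughly 0.03 rad I can read there.

**Keys:** Each went down until it bottomed at about 26 N, red first. Afterwards their tops read 66.4 mm (red) and 67.7 mm (green) against about 68 mm before, and both look up in the pictures; the red reading is 1.3 mm lower than before. I did not press the grey key.

**Surroundings:** The things near the grinder looked unmoved in the last close-up pictures, and the arm ended clear of everything. I did not measure each bystander's position.

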